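Lap two walnut slats up the sloping lid of a gramophone

TASK

The starter slat is already nailed along the foot of the gramophone lid's slope; dry-lay the two full-length walnut slats above it like siding, second course and then third, each lapping the one below so that 45 mm of it shows (butt edge on the chalk and pencil ticks) and with its left end snug up against the end stop. Lay each slat down at the pitch of the one below and keep hold of it until you feel it bed on the slope, gently, with no shoving; then let go and leave the short off-cut and everything else on the bench where it is.

Things in the scene. Friction and masses are not known exactly. Their poses are not given: they have to be found in the camera images.
- slope: Sloping birch-ply deck on the front of the lid, 180 mm up the slope, pitched 30 degrees (0.524 rad), low edge towards the robot, 30 mm above the bench. Origin: on its surface at the low edge, 22 mm in from its left edge. x up the slope along the deck, y along the courses towards its left edge (robot's left), z square out of it. The deck runs from y = 22 to -228 mm.
- stop: Brass slides on the deck's left edge (fixed; origin and axes as the slope's) with the adjustable end stop clamped on them: a walnut batten 22 wide, 24 proud of the deck, from x = 44 to 180 mm, along the slope. Where it stands varies and is not reported: its inner face lies square to the courses anywhere from y = 0 to -18 mm. It does not give: find it by touch or by eye.
- starter: First course, nailed on: a walnut slat 60 mm wide, 8 thick, as long as the deck is wide (250), butt (lower) edge at slope x = 0 propped 11 mm up by a cant strip, head edge on the deck. It lies 0.179 rad flatter than the deck: 0.345 rad (19.8 degrees) from level. Origin: centre of its underside, slope (29.5, -103, 5.3) mm; x across it towards the head, y along it to the left, z out of its face.
- course2 (a point): Where the second course belongs: the underside's middle line of a slat lapped over the starter with 45 mm of it showing, at slope x = 74.5, z = 5.3 mm, butt edge at x = 45, by the ticks on the stop batten and on the starter's far end. It then lies parallel to the starter, flat on its face along the lap, head edge on the deck. y of this point (-109) is only mid range: the stop decides. Axes as the slope's.
- course3 (a point): The same for the third course, lapped over the second: slope x = 119.5, z = 5.3 mm, butt edge at x = 90 mm, by the ticks on the stop batten and the bare deck's far margin; again parallel to the starter, head edge on the deck, end against the stop.
- slat_a: Loose plain walnut slat, 60 mm wide (x), 200 long (y), 8 thick (z), about 60 g, both faces and edges alike, flat on the bench. Origin: centre of its underside; z up. At the start its x axis points within 0.18 rad of straight ahead from the robot. Friction alone holds it on the slope.
- slat_b: Second loose slat, the same in every way as slat_a.
- offcut: Bystander: walnut off-cut of the same 60 x 8 mm section but only 115 mm long, lying among the slats; too short to use. Origin: centre of its underside.
- tonearm: Bystander: aluminium tone arm, 190 mm long, up to 52 mm high, lying on the bench. Origin: on the bench near its middle.
- regulator: Bystander: brass speed regulator, 50 x 120 mm foot plate, 66 mm high. Origin: centre of its underside.
- foot1: Bystander: turned walnut foot, 62 mm diameter, 46 high, standing upright. Origin: centre of its underside.
- foot2: Bystander: the other walnut foot, the same.
- hinge: Bystander: red lacquered cabinet hinge lying open and flat, 72 x 80 mm, 9 high. Origin: centre of its underside.
- ball_weight: Bystander: steel governor ball weight, 45 mm diameter with a short stem, 62 mm high, standing on its flat. Origin: centre of its underside.
- moulding: Bystander: the lid's corner moulding, not yet fitted, a walnut bar 22 x 180 x 22 mm lying on the bench. Origin: centre of its underside.
- lid: The whole lid, standing level on the bench, carrying slope, end stop and starter, held fast between bench dogs: 206 mm deep (x), 250 wide (y), flat top 120 mm above the bench. Origin: centre of its underside; x away from the robot at zero yaw.
There are look-alikes about, which are no part of the job. Leave any blue or red look-alike of the slat_b alone.

How it is judged:
On the way, in this order (a step that is already met when the one before it is completed fails the run):
1. a full-length slat, still held, bears on the starter slat or the deck at the second course's ticks (within 10 mm, and within about 2 mm of lying bedded) (((x of slat_a in the frame of slope between 0.0645 and 0.0845 m and z of slat_a in the frame of slope below 0.0078 m and contact force between the fingers and slat_a above 1 N and (contact force between slat_a and slope above 0.5 N or contact force between slat_a and starter above 0.5 N)) or (x of slat_b in the frame of slope between 0.0645 and 0.0845 m and z of slat_b in the frame of slope below 0.0078 m and contact force between the fingers and slat_b above 1 N and (contact force between slat_b and slope above 0.5 N or contact force between slat_b and starter above 0.5 N)))), for 0.1 s.
2. that slat lies let go on the second course's line, parallel, lapped over the starter and against the end stop (((x of slat_a in the frame of slope between 0.0705 and 0.0785 m and z of slat_a in the frame of slope between 0.002 and 0.009 m and (y of stop_bar_c0 in the frame of slat_a between 0.108 and 0.116 m or y of stop_bar_c0 in the frame of slat_a between -0.116 and -0.108 m) and angle between the y axis of slat_a and the y axis of slope, either way round below 0.035 rad and angle between the z axis of slat_a and the z axis of slope, either way round between 0.11 and 0.25 rad and contact force between the fingers and slat_a below 0.05 N and linear speed of slat_a below 0.01 m/s) or (x of slat_b in the frame of slope between 0.0705 and 0.0785 m and z of slat_b in the frame of slope between 0.002 and 0.009 m and (y of stop_bar_c0 in the frame of slat_b between 0.108 and 0.116 m or y of stop_bar_c0 in the frame of slat_b between -0.116 and -0.108 m) and angle between the y axis of slat_b and the y axis of slope, either way round below 0.035 rad and angle between the z axis of slat_b and the z axis of slope, either way round between 0.11 and 0.25 rad and contact force between the fingers and slat_b below 0.05 N and linear speed of slat_b below 0.01 m/s))), for 0.3 s.
3. the other slat, still held, bears on the second course or the deck at the third course's ticks (within 10 mm, and within about 2 mm of lying bedded) (((x of slat_b in the frame of slope between 0.1095 and 0.1295 m and z of slat_b in the frame of slope below 0.0078 m and contact force between the fingers and slat_b above 1 N and (contact force between slat_b and slope above 0.5 N or contact force between slat_b and slat_a above 0.5 N)) or (x of slat_a in the frame of slope between 0.1095 and 0.1295 m and z of slat_a in the frame of slope below 0.0078 m and contact force between the fingers and slat_a above 1 N and (contact force between slat_a and slope above 0.5 N or contact force between slat_a and slat_b above 0.5 N)))), for 0.1 s.
At the end, for the whole second after the job is handed in: One slat lies as the second course and the other as the third: butt edges on their ticks within 4 mm, left ends within 3 mm of the end stop, parallel to the courses within 0.035 rad (2 degrees), each lying flat with its lap on the slat below and its head on the deck, let go and at rest (((x of slat_a in the frame of slope between 0.0705 and 0.0785 m and z of slat_a in the frame of slope between 0.002 and 0.009 m and (y of stop_bar_c0 in the frame of slat_a between 0.108 and 0.116 m or y of stop_bar_c0 in the frame of slat_a between -0.116 and -0.108 m) and angle between the y axis of each of slat_a, slat_b and the y axis of slope, either way round below 0.035 rad and angle between the z axis of slat_a and the z axis of slope, either way round between 0.11 and 0.25 rad and x of slat_b in the frame of slope between 0.1155 and 0.1235 m and z of slat_b in the frame of slope between 0.002 and 0.009 m and (y of stop_bar_c0 in the frame of slat_b between 0.108 and 0.116 m or y of stop_bar_c0 in the frame of slat_b between -0.116 and -0.108 m) and angle between the z axis of slat_b and the z axis of slope, either way round between 0.11 and 0.25 rad and contact force between the fingers and slat_a below 0.05 N and linear speed of each of slat_a, slat_b below 0.01 m/s and contact force between the fingers and slat_b below 0.05 N) or (x of slat_b in the frame of slope between 0.0705 and 0.0785 m and z of slat_b in the frame of slope between 0.002 and 0.009 m and (y of stop_bar_c0 in the frame of slat_b between 0.108 and 0.116 m or y of stop_bar_c0 in the frame of slat_b between -0.116 and -0.108 m) and angle between the y axis of each of slat_b, slat_a and the y axis of slope, either way round below 0.035 rad and angle between the z axis of slat_b and the z axis of slope, either way round between 0.11 and 0.25 rad and x of slat_a in the frame of slope between 0.1155 and 0.1235 m and z of slat_a in the frame of slope between 0.002 and 0.009 m and (y of stop_bar_c0 in the frame of slat_a between 0.108 and 0.116 m or y of stop_bar_c0 in the frame of slat_a between -0.116 and -0.108 m) and angle between the z axis of slat_a and the z axis of slope, either way round between 0.11 and 0.25 rad and contact force between the fingers and slat_b below 0.05 N and linear speed of each of slat_b, slat_a below 0.01 m/s and contact force between the fingers and slat_a below 0.05 N))); the robot touches nothing.
It fails at once if a slat was pressed or shoved against the lid or another slat with more than 60 N (contact force between any of slat_a, slat_b and lid above 60 N or contact force between slat_a and slat_b above 60 N).
It fails at once if the off-cut or another bystander was moved by more than 20 mm (distance of any of offcut, tonearm, regulator, foot1, foot2, hinge, ball_weight, moulding from where it was at the start of the episode above 0.02 m).
It also fails if it takes over 64 s, if anything falls off the work surface, if the arm or the gripper's body presses on something with over 40 N, if the wrist force passes 120 N, or if a joint passes its speed limit or range.

ROBOT

A 6-joint arm with a two-finger parallel gripper is mounted at the origin on the work surface. World frame = base frame: x ahead of the robot, y to its left, z up, the work surface at z = 0. Lengths are in m, angles in rad, forces in N, time in s.
With the tool pointing down it reaches from about 0.35 to 0.725 m from the base axis. Payload 6 kg.
Tool frame: the origin (TCP) lies between the finger pads; the fingertips stand 8 mm ahead of it and the grasp point (between the pads) lies 11 mm behind it; z points along the fingers, x is the direction in which the jaws open and shut, and the axes are right-handed (so a half turn about z gives the same grasp; the last joint's range is limited). The gripper opens to 85 mm and grips with 20 to 120 N. Pads are 22 mm wide; open, the fingers measure 114 mm over their backs; the gripper's body (76 mm by 85 mm) begins 54 mm behind the grasp point. The pads swing forward as they close: fully open they stand 13 mm farther back than shut.
Start: joints at [1.496, 0.04, 0.085, 0, -1.615, -0.334], TCP at [0.238, 0.551, 0.239] pointing down, gripper open.
Joint ranges: [-2.56, 2.56], [-1.29, 2.01], [-1.08, 1.49], [-3.29, 1.98], [-2.81, -0.18], [-2.99, 2.99]. Speed limits (rad/s): [2.57, 2.57, 3.01, 3.14, 3.14, 3.14].

INTERFACE

Orientations are given as a unit quaternion [x, y, z, w].
In Python, from bench import status, eyes, env gives the robot as it stands.
- The arm moves only by the tool arm_command, never from a script. Its argument "deltas" is a list that holds one entry, the list of rows, each a list of 7 numbers: the gripper command: -1 is shut, 1 is fully open, values between are in proportion, then the shift along the world's x, y, z in cm, then the turn, a rotation vector about the world's x, y, z in degrees. A call has 1 to 5 rows; each row shifts and turns the commanded pose from where the row before left it; what a row does not reach is not made up. A row lasts 1/8 s, in which the tool goes at most 62.5 mm and 10.7 degrees, less where a joint would pass 70% of its speed; a pose out of reach is approached as far as the arm can. A call is refused whole if a number of a shift passes 6.25 or a number of a turn 10.7, either way. A call with a gripper value outside its range is refused whole. The fingers move at their own pace and stop on an object; the grip force is fixed at half the most. Time passes only in rows, so rows that do not move let the fingers close. It gives the time, the measured TCP pose, the force and the opening at its end, in the units of the state.
- status.get_obs(): the state, without advancing time (a new reading comes with each control period).
- eyes.snapshot(name): name is "side" or "top"; returns the picture (420x560x3 uint8, red, green, blue); there is no depth.
- eyes.camera_params(name): a dict with "K" (3x3 intrinsics, pixels), "extrinsics" (4x4, takes a point from world to camera coordinates). Camera axes: x right, y down, z forward; pixel columns grow to the right and rows downward; lengths in m; the calibration is good to about 2 mm. A picture is of the moment at which its call begins. camera_params takes no time and is no camera call.
- env.sign_off(): hands the job in, once; it reports no verdict.
The state is a dict: "clock": time; "joint_positions": joint angles; "joint_vel": joint speeds; "joint_efforts": joint torques, N m; "tcp_pos": TCP position; "eef_rot": TCP orientation; "contact_force": force on the tool from outside, world axes, zero at the start; "ft_torque": the same for the moment, N m; "opening": finger opening in m.
Only numpy, scipy, OpenCV 4.12 (cv2) and the standard library are available. Lean on these libraries where they do the work, as an engineer would, in place of code of your own. Each camera call takes 0.05 s, during which the arm holds its last target. There are 200 camera calls.

## Working session

There is one attempt and no reset: what is moved stays moved. The work goes in short steps, Python scripts to look and compute and a tool call to move; the robot and the scene stay as the last step left them, time stands still between calls to the robot, and variables do not carry over. Pictures are saved under pics/ and viewed, about 8 in all and at most 12, crops included, and the job is handed in when it is done.

Besides the shell and the picture viewer there is one more tool, called after "Call:" as name(argument=value, ...) on one line, values as JSON. arm_command: Moves the arm, as the interface text tells. Its arguments: {"type":"object","properties":{"deltas":{"type":"array","items":{"type":"array","items":{"type":"array","items":{"type":"number"}}}}},"required":["deltas"]}

```bash
ls; mkdir -p pics; python3 - <<'E'
from bench import status, eyes, env
import cv2,numpy as np
for n in("top","side"):
    im=eyes.snapshot(n); cv2.imwrite(f"pics/{n}0.png",im[:,:,::-1])
    p=eyes.camera_params(n); print(n,np.round(p["K"],1).tolist(),np.round(p["extrinsics"],4).tolist())
print(status.get_obs())
E
```

```text
pics
top [[476.5, 0.0, 278.1], [0.0, 476.5, 207.7], [0.0, 0.0, 1.0]] [[0.0004, -0.9998, -0.0195, 0.0012], [-0.995, 0.0015, -0.0999, 0.4455], [0.0999, 0.0194, -0.9948, 1.4113], [0.0, 0.0, 0.0, 1.0]]
side [[537.1, 0.0, 274.1], [0.0, 537.1, 212.3], [0.0, 0.0, 1.0]] [[0.9954, -0.0942, -0.0178, -0.4264], [-0.0793, -0.7059, -0.7039, 0.0823], [0.0537, 0.7021, -0.7101, 1.4446], [0.0, 0.0, 0.0, 1.0]]
{'clock': 0.1, 'joint_positions': array([ 1.49565095e+00,  4.07738730e-02,  8.38940656e-02, -4.14251680e-04,
       -1.61547745e+00, -3.33680878e-01]), 'joint_vel': array([-0.00127482, -0.00027436,  0.00187189,  0.00126529,  0.00096654,
       -0.00077941]), 'joint_efforts': array([-4.26439627e-03, -3.69342613e+01,  3.48275328e+01,  6.95159733e+00,
       -4.60737632e-03,  1.64205684e-06]), 'tcp_pos': array([0.23834768, 0.55032226, 0.23835585]), 'eef_rot': array([-5.48855034e-01,  8.35917161e-01, -4.92171072e-04, -6.40086094e-04]), 'contact_force': array([-0.74745726,  0.15688401, -0.00822296]), 'ft_torque': array([ 0.00579535, -0.00132388,  0.01858896]), 'opening': 0.08528746365815701}
```

View pics/top0.png

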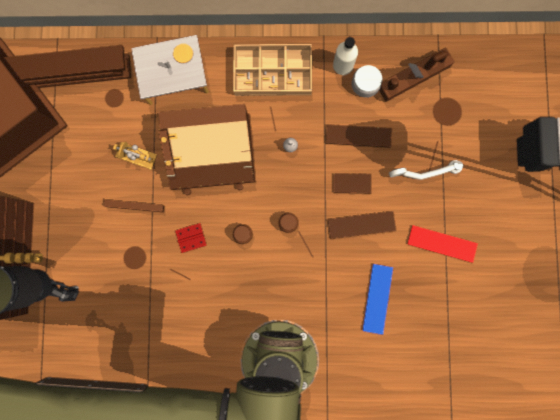

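View pics/side0.png

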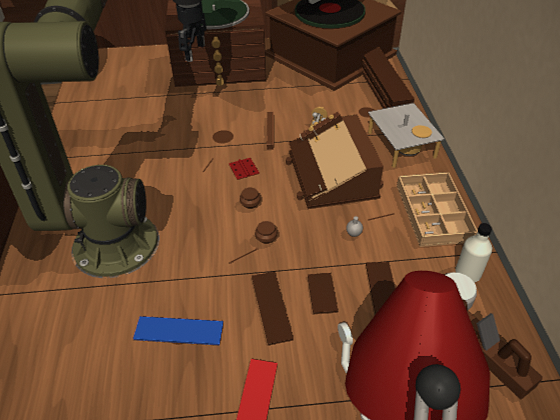

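The top view shows the lid at about (208,148). Slat candidates are dark bars at (358,136) and (361,225). Look-alikes are the offcut (352,183, short), red (442,244) and blue (378,298). I choose the two dark full-length bars and check them in a close crop.

```bash
cat > h.py <<'E'
import numpy as np,cv2
from bench import status,eyes,env
P={n:eyes.camera_params(n) for n in("top","side")}
def proj(n,X):
    K,E=np.array(P[n]["K"]),np.array(P[n]["extrinsics"]); c=(E[:3,:3]@np.atleast_2d(X).T+E[:3,3:]); u=K@c; return (u[:2]/u[2]).T
def unproj(n,uv,z):
    K,E=np.array(P[n]["K"]),np.array(P[n]["extrinsics"]); uv=np.atleast_2d(uv)
    d=(E[:3,:3].T@np.linalg.inv(K)@np.c_[uv,np.ones(len(uv))].T).T; o=-E[:3,:3].T@E[:3,3]
    return o+d*((z-o[2])/d[:,2])[:,None]
def crop(im,x0,x1,y0,y1,s): return cv2.resize(np.ascontiguousarray(im[y0:y1,x0:x1,::-1]),None,fx=s,fy=s,interpolation=cv2.INTER_CUBIC)
E
python3 - <<'E'
from h import *
im=cv2.imread("pics/top0.png")[:,:,::-1]
a=crop(im,155,265,98,198,5); b=crop(im,320,400,118,243,4)  # 550x500, 320x500
a=np.clip(a.astype(float)*1.6,0,255).astype('uint8');b=np.clip(b.astype(float)*1.8,0,255).astype('uint8')
b=cv2.resize(b,None,fx=.75,fy=1) 
cv2.imwrite("pics/c1.png",np.hstack([a,b]))
E
```

```text
(no output)
```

View pics/c1.png

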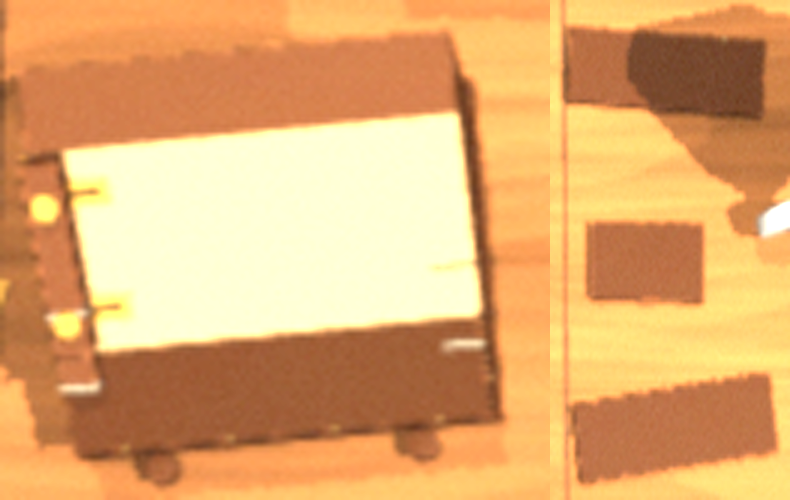

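The crop shows both candidates as full-length plain brown slats, near original pixels (358,136) and (361,225), with the short offcut between them. On the lid, the stop batten's inner face, the ticks and the starter can all be seen. Next I fit poses using subpixel edges.

```bash
cat > fit.py <<'E'
from h import *
from scipy.optimize import least_squares
from scipy.ndimage import map_coordinates,gaussian_filter
G={n:gaussian_filter(cv2.imread(f"pics/{n}0.png").astype(float).sum(2),0.7) for n in("top","side")}
c,s=np.cos(np.pi/6),np.sin(np.pi/6)
def lid2w(p,L): # lid pose x,y,yaw
    L=np.asarray(L);R=np.array([[np.cos(L[2]),-np.sin(L[2]),0],[np.sin(L[2]),np.cos(L[2]),0],[0,0,1]])
    return np.atleast_2d(p)@R.T+np.r_[L[:2],0]
def sl(p): p=np.atleast_2d(p); return np.c_[-.103+c*p[:,0]-s*p[:,2],.103+p[:,1],.03+s*p[:,0]+c*p[:,2]]
def edgepts(n,A,B,r=4,m=15):
    "strongest-gradient points along normals of segment A-B (pixels)"
    t=np.linspace(.08,.92,m)[:,None];Q=A+(B-A)*t;d=(B-A)/np.linalg.norm(B-A);N=np.array([-d[1],d[0]])
    k=np.arange(-r,r+.01,.1);out=[]
    for q in Q:
        x=q+k[:,None]*N;v=map_coordinates(G[n],[x[:,1],x[:,0]],order=1);g=np.abs(np.gradient(v))
        i=g.argmax();w=g*(np.abs(k-k[i])<1.2);out.append((k*w).sum()/w.sum())
    return np.array(out)
def fit(x0,edges,r0=5):
    x=np.array(x0,float)
    for r in(r0,3.5,2.5,2):
        pts=[]
        for n,f in edges:
            A,B=proj(n,f(x));o=edgepts(n,A,B,r);o0=np.median(o);d=(B-A)/np.linalg.norm(B-A);N=np.array([-d[1],d[0]])
            ok=np.abs(o-o0)<.8;t=np.linspace(.08,.92,15)[ok,None];pts.append((A+(B-A)*t)+o[ok,None]*N)
        def res(x):
            R=[]
            for (n,f),q in zip(edges,pts):
                A,B=proj(n,f(x));d=(B-A)/np.linalg.norm(B-A);R.append(((q-A)@np.array([-d[1],d[0]]))/len(q)**.5)
            return np.concatenate(R)
        x=least_squares(res,x,loss='soft_l1',f_scale=.3).x
    for (n,f),q in zip(edges,pts):
        A,B=proj(n,f(x));d=(B-A)/np.linalg.norm(B-A);e=(q-A)@np.array([-d[1],d[0]]);print("  ",n,len(q),round(e.mean(),2),round(e.std(),2))
    return x
E
cat > f1.py <<'E'
from fit import *
# ---- lid: x=(X,Y,yaw,ystop)
g=unproj("top",[[208,148]],.08)[0]; print("lid guess",g)
S=lambda a,b:(lambda x:lid2w(np.vstack([sl([a]),sl([b])]),x))
stp=lambda z:(lambda x:lid2w(np.vstack([sl([.068,x[3],z]),sl([.17,x[3],z])]),x))
E=[(n,e) for n in("top","side") for e in(S([.18,-.02,0],[.18,-.228,0]),S([.064,-.228,0],[.178,-.228,0]),S([.0595,-.02,0],[.0595,-.21,0]))]
E+=[("top",stp(.024)),("side",stp(.0))]
L=fit([.535,.2,.06,-.009],E); print("LID",np.round(L,4))
np.save("lid.npy",L)
# ---- slats x=(X,Y,yaw): top-face outline at z=8mm
def sq(a,b):
    def f(x):
        cc,ss=np.cos(x[2]),np.sin(x[2]);R=np.array([[cc,-ss],[ss,cc]])
        return np.c_[(np.array([a,b])@R.T)+x[:2],[.008,.008]]
    return f
for nm,uv,yaw,ln in(("far",[358,136],-.04,.1),("near",[361,225],.09,.1),("off",[352,183],0,.0575)):
    x,y=.03,ln
    E=[("top",sq(*e)) for e in(([x,-y],[x,y]),([-x,-y],[-x,y]),([-x,y],[x,y]),([-x,-y],[x,-y]))]
    if nm=="near":E+=[("side",sq(*e)) for e in(([x,-y],[x,y]),([-x,-y],[x,-y]),([-x,y],[x,y]))]
    r=fit([*unproj("top",[uv],.008)[0][:2],yaw],E,6); print(nm,np.round(r,4))
E
python3 f1.py
```

```text
lid guess [0.61605642 0.20542388 0.08      ]
   top 12 -1.24 0.37
   top 13 0.48 0.48
   top 8 0.65 0.49
   side 3 0.42 0.34
   side 10 -0.73 0.4
   side 9 0.07 0.39
   top 6 -0.33 0.29
   side 6 0.65 0.24
LID [ 0.5354  0.1935  0.0131 -0.0033]
   top 15 0.51 0.38
   top 15 -0.51 0.39
   top 15 -0.97 0.24
   top 15 0.95 0.2
far [ 0.6692 -0.2419 -0.0694]
   top 13 0.25 0.28
   top 15 -0.74 0.18
   top 15 -0.88 0.23
   top 15 0.22 0.28
   side 14 0.35 0.26
   side 15 1.62 0.07
   side 11 -1.02 0.43
near [ 0.3969 -0.2493  0.1306]
   top 14 0.47 0.26
   top 15 -0.47 0.33
   top 15 -0.71 0.22
   top 15 0.72 0.26
off [ 0.5226 -0.221  -0.0247]
```

```bash
sed -i 's/fit(\[.535,.2,.06,-.009\],E)/fit([.605,.203,.095,-.009],E)/; s/if nm=="near"/if 0/' f1.py; python3 f1.py; python3 - <<'E'
from fit import *
L=np.load("lid.npy")
o=[]
for n,(x0,x1,y0,y1) in(("top",(150,250,100,200)),("side",(280,390,105,205))):
    a=crop(cv2.imread(f"pics/{n}0.png")[:,:,::-1],x0,x1,y0,y1,4)
    a=np.clip(a.astype(float)*1.5,0,255).astype('uint8')
    def d(pts,col):
        q=(proj(n,lid2w(sl(pts),L))-[x0-.5,y0-.5])*4; cv2.polylines(a,[np.int32(q*16)],False,col,1,cv2.LINE_AA,4)
    d([[.06,-.228,0],[.18,-.228,0],[.18,L[3],0],[.06,L[3],0],[.06,-.228,0]],(255,0,0))
    d([[.044,L[3],.024],[.18,L[3],.024],[.18,L[3]+.022,.024],[.044,L[3]+.022,.024],[.044,L[3],.024]],(0,255,0))
    d([[0,.022,.0188],[0,-.228,.0188],[.06,-.228,.0079]],(255,0,255))
    o.append(a)
cv2.imwrite("pics/c2.png",np.hstack(o)[:, :800])
E
```

```text
lid guess [0.61605642 0.20542388 0.08      ]
   top 15 0.12 0.33
   top 15 -0.75 0.18
   top 15 0.41 0.33
   side 15 -0.36 0.34
   side 13 1.27 0.14
   side 15 -0.01 0.32
   top 15 0.31 0.29
   side 15 -0.52 0.25
LID [ 0.6238  0.2077  0.1089 -0.0028]
   top 15 0.51 0.38
   top 15 -0.51 0.39
   top 15 -0.97 0.24
   top 15 0.95 0.2
far [ 0.6692 -0.2419 -0.0694]
   top 15 0.46 0.31
   top 15 -0.44 0.23
   top 14 -0.59 0.25
   top 15 0.59 0.25
near [ 0.396  -0.2485  0.1246]
   top 14 0.47 0.26
   top 15 -0.47 0.33
   top 15 -0.71 0.22
   top 15 0.72 0.26
off [ 0.5226 -0.221  -0.0247]
```

View pics/c2.png

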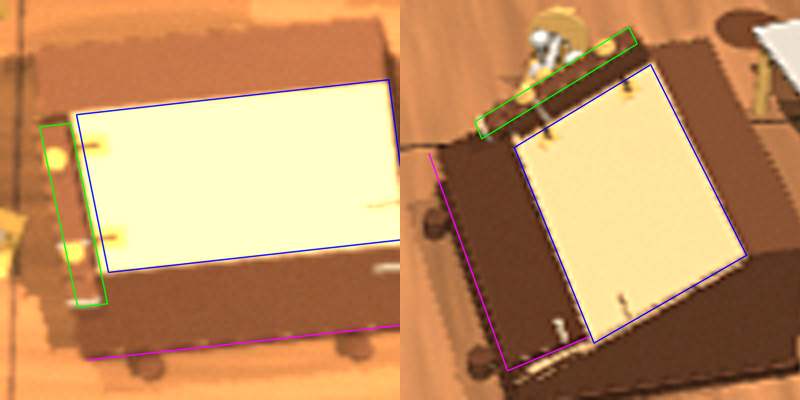

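The fit is good. The overlaid outlines match the deck, stop and starter within about 1 px in both views. The lid is at (0.624, 0.208), yaw 0.109, with the stop at y≈-3 mm. The near slat is at (0.396,-0.2485), yaw 0.125, and the far slat at (0.669,-0.242), yaw -0.069. I'll take the near slat first.

Call:
arm_command(deltas=[[[0.6,3,-5.8,0,0,0,-10],[0.6,3,-5.8,0,0,0,-10],[0.6,3,-5.8,0,0,0,-10],[0.6,3,-5.8,0,0,0,-10],[0.6,3,-5.8,0,0,0,-10]]])

```text
clock: 0.72
tcp_pos: [0.3824, 0.2711, 0.2391]
eef_rot: [-0.142, 0.99, 0.0, -0.0]
contact_force: [1.0, 1.1, -0.0]
opening: 0.068
```

Call:
arm_command(deltas=[[[0.6,3,-5.8,0,0,0,-9.5],[0.6,-0.3,-5.8,0,0,0,0],[0.6,-0.3,-5.8,0,0,0,0],[0.6,-0.3,-5.8,0,0,0,0],[0.6,-0.3,-5.8,0,0,0,0]]])

```text
clock: 1.35
tcp_pos: [0.3981, -0.0162, 0.2392]
eef_rot: [-0.062, 0.998, 0.0, 0.0]
contact_force: [1.6, -0.1, -0.1]
opening: 0.068
```

Call:
arm_command(deltas=[[[0.55,-0.3,-5.8,0,0,0,0],[0.55,-0.3,-5.8,0,0,0,0],[0.55,-0.3,-5.8,-3,0,0,0],[0.55,-0.2,-3.5,-5,0,0,0],[0.55,0,0,0,0,0,0]]])

```text
clock: 1.98
tcp_pos: [0.3851, -0.2221, 0.1557]
eef_rot: [-0.06, 0.998, 0.001, -0.004]
contact_force: [-1.0, -0.0, 1.1]
opening: 0.0663
```

Call:
arm_command(deltas=[[[0.55,1.1,-2.6,-2,0,0,0],[0.55,0,0,-4,0,0,0],[0.55,0,0,-4,0,0,0],[0.55,0,0,-2,0,0,0],[0.55,0,0,0,0,0,0]]])

```text
clock: 2.6
tcp_pos: [0.3987, -0.2463, 0.0403]
eef_rot: [-0.062, 0.998, 0.0, -0.001]
contact_force: [-0.5, -0.3, 0.3]
opening: 0.0664
```

```bash
python3 - <<'E'
from h import *
o=status.get_obs();print(o["tcp_pos"],o["eef_rot"],o["contact_force"],o["opening"])
ims=[]
a=crop(eyes.snapshot("top"),310,410,180,260,4);b=crop(eyes.snapshot("side"),230,330,250,350,4)
cv2.imwrite("pics/g1.png",np.hstack([np.clip(1.5*np.vstack([a,np.zeros((80,400,3))]),0,255),np.clip(b*1.5,0,255)]))
E
```

```text
[ 0.39874664 -0.24627694  0.04032003] [-6.22324133e-02  9.98061321e-01  1.04551085e-04 -8.46345892e-04] [-0.49827945 -0.2779017   0.28607711] 0.0664365467537418[ WARN:0@3.904] global loadsave.cpp:1063 imwrite_ Unsupported depth image for selected encoder is fallbacked to CV_8U.
```

View pics/g1.png

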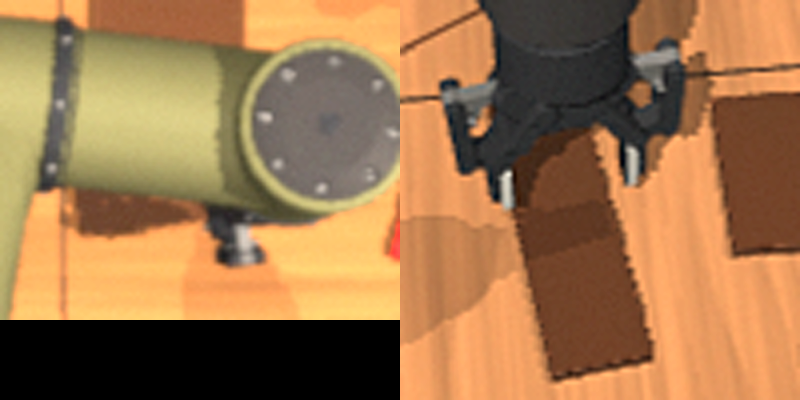

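The side view shows the pads straddling the slat at about (500,185) and (630,165) in the crop. I correct by -2 mm and crawl down.

Call:
arm_command(deltas=[[[0.55,-0.25,-0.2,-1,0,0,0],[0.55,0,0,-1,0,0,0],[0.55,0,0,-0.5,0,0,0],[0.55,0,0,-0.2,0,0,0],[0.55,0,0,0,0,0,0]]])

```text
clock: 3.32
tcp_pos: [0.3964, -0.249, 0.0136]
eef_rot: [-0.062, 0.998, -0.0, -0.0]
contact_force: [-0.9, -0.5, 0.8]
opening: 0.0659
```

Call:
arm_command(deltas=[[[0.55,0,0,-0.2,0,0,0],[0.55,0,0,-0.2,0,0,0],[0.55,0,0,0,0,0,0]]])

```text
clock: 3.7
tcp_pos: [0.3963, -0.249, 0.0094]
eef_rot: [-0.062, 0.998, 0.0, -0.0]
contact_force: [0.2, 0.4, -0.0]
opening: 0.0663
```

Call:
arm_command(deltas=[[[0.55,0,0,-0.2,0,0,0],[0.55,0,0,0,0,0,0]]])

```text
clock: 3.95
tcp_pos: [0.3963, -0.249, 0.0074]
eef_rot: [-0.062, 0.998, 0.0, -0.0]
contact_force: [-0.6, -0.4, 0.2]
opening: 0.066
```

Call:
arm_command(deltas=[[[0.55,0,0,-0.2,0,0,0],[0.55,0,0,0,0,0,0]]])

```text
clock: 4.2
tcp_pos: [0.3963, -0.2489, 0.0054]
eef_rot: [-0.062, 0.998, 0.0, -0.0]
contact_force: [-0.0, 0.4, 0.7]
opening: 0.0663
```

Call:
arm_command(deltas=[[[0.55,0,0,-0.15,0,0,0],[0.55,0,0,0,0,0,0]]])

```text
clock: 4.45
tcp_pos: [0.3963, -0.2489, 0.004]
eef_rot: [-0.062, 0.998, 0.0, -0.0]
contact_force: [-0.7, -1.3, 0.6]
opening: 0.0657
```

Call:
arm_command(deltas=[[[0.55,0,0,-0.15,0,0,0],[0.55,0,0,0,0,0,0]]])

```text
clock: 4.7
tcp_pos: [0.3963, -0.2489, 0.0024]
eef_rot: [-0.062, 0.998, 0.0, -0.0]
contact_force: [-0.4, 0.3, -0.5]
opening: 0.0663
```

Call:
arm_command(deltas=[[[0.55,0,0,-0.1,0,0,0],[0.55,0,0,0,0,0,0]]])

```text
clock: 4.95
tcp_pos: [0.3964, -0.249, 0.0016]
eef_rot: [-0.062, 0.998, -0.0, -0.0]
contact_force: [0.8, 0.4, 0.5]
opening: 0.0666
```

Call:
arm_command(deltas=[[[0.55,0,0,-0.1,0,0,0],[0.55,0,0,0,0,0,0]]])

```text
clock: 5.2
tcp_pos: [0.3965, -0.2491, 0.0015]
eef_rot: [-0.062, 0.998, -0.0, -0.0]
contact_force: [-3.5, 2.5, 6.7]
opening: 0.0665
```

Call:
arm_command(deltas=[[[0.55,0,0,-0.1,0,0,0],[0.55,0,0,0,0,0,0]]])

```text
clock: 5.45
tcp_pos: [0.3965, -0.2491, 0.0015]
eef_rot: [-0.062, 0.998, -0.0, -0.0]
contact_force: [-6.2, 5.2, 13.3]
opening: 0.0662
```

Call:
arm_command(deltas=[[[0.55,0,0,-0.1,0,0,0],[0.55,0,0,0,0,0,0]]])

```text
clock: 5.7
tcp_pos: [0.3966, -0.2491, 0.0014]
eef_rot: [-0.062, 0.998, -0.0, -0.0]
contact_force: [-9.8, 8.2, 20.8]
opening: 0.0664
```

Touch happens at TCP z = 1.5 mm (opening 66). I'll raise so the tips sit about 3.5 mm above the bench and then close.

Call:
arm_command(deltas=[[[0.55,0,0,0.75,0,0,0],[0.3,0,0,0,0,0,0],[0,0,0,0,0,0,0],[-1,0,0,0,0,0,0],[-1,0,0,0,0,0,0]]])

```text
clock: 6.32
tcp_pos: [0.3974, -0.2494, 0.0082]
eef_rot: [-0.062, 0.998, -0.001, 0.001]
contact_force: [-3.1, 3.9, 12.6]
opening: 0.0573
```

Call:
arm_command(deltas=[[[-1,0,0,0,0,0,0],[-1,0,0,0,0,0,0],[-1,0,0,1,0,0,0],[-1,0,0,2,0,0,0],[-1,0,0,0,0,0,0]]])

```text
clock: 6.95
tcp_pos: [0.3973, -0.2493, 0.0373]
eef_rot: [-0.062, 0.998, -0.0, 0.001]
contact_force: [0.2, 0.4, -0.3]
opening: 0.0573
```

```bash
python3 - <<'E'
from h import *
a=crop(eyes.snapshot("side"),210,350,230,350,5)
cv2.imwrite("pics/g2.png",np.clip(a*1.5,0,255).astype('uint8'))
from fit import *
from scipy.spatial.transform import Rotation as R
L=np.load("lid.npy");t=.345
for x,nm in((.0745,"c2"),(.1195,"c3")):
    p=lid2w(sl([x,L[3]-.1,.0053]),L)[0]
    # slat axes world at lid yaw
    xs=np.array([np.cos(L[2])*np.cos(t),np.sin(L[2])*np.cos(t),np.sin(t)]);ys=np.array([-np.sin(L[2]),np.cos(L[2]),0]);zs=np.cross(xs,ys)
    T=np.c_[-xs,ys,-zs]
    print(nm,"slat org",p.round(4),"xs",xs.round(3),"ys",ys.round(3),"zs",zs.round(3),"quat",R.from_matrix(T).as_quat().round(4))
E
```

```text
c2 slat org [0.5829 0.2033 0.0718] xs [0.936 0.102 0.338] ys [-0.109  0.994  0.   ] zs [-0.336 -0.037  0.941] quat [-0.0536  0.9837  0.0093  0.1714]
c3 slat org [0.6216 0.2076 0.0943] xs [0.936 0.102 0.338] ys [-0.109  0.994  0.   ] zs [-0.336 -0.037  0.941] quat [-0.0536  0.9837  0.0093  0.1714]
```

View pics/g2.png

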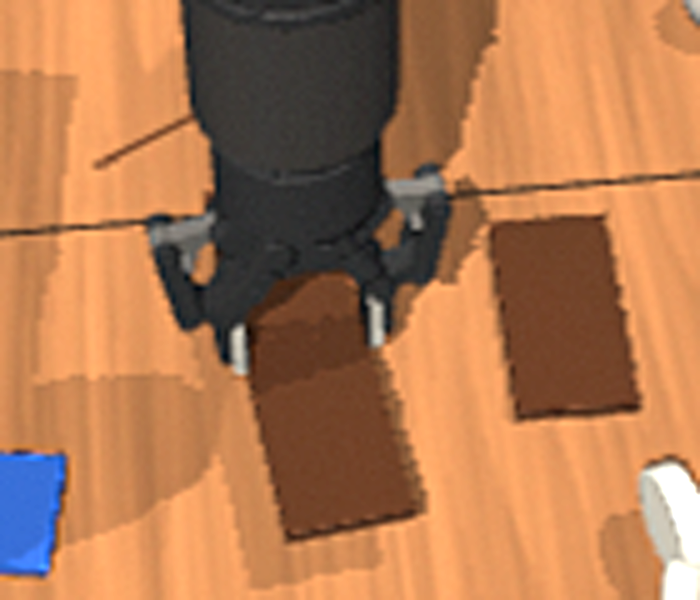

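The slat is held and lifted: its shadow is offset and the pads are at its long edges. I lift it and carry it to the lid.

Call:
arm_command(deltas=[[[-1,0,0,3,0,0,-0.9],[-1,0,0,5,0.54,-4.9,0],[-1,0,1,5,0.54,-4.9,0],[-1,1,3,5,0.54,-4.9,0],[-1,2,4,2,0.54,-4.9,0]]])

```text
clock: 7.62
tcp_pos: [0.427, -0.1691, 0.2391]
eef_rot: [-0.052, 0.983, 0.009, 0.174]
contact_force: [0.7, 0.7, -0.7]
opening: 0.0571
```

Call:
arm_command(deltas=[[[-1,2,5,0,0,0,0],[-1,2,5,0,0,0,0],[-1,2,5,0,0,0,0],[-1,2,5,0,0,0,0],[-1,2,5,0,0,0,0]]])

```text
clock: 8.25
tcp_pos: [0.5265, 0.0831, 0.2347]
eef_rot: [-0.054, 0.984, 0.01, 0.17]
contact_force: [0.0, -0.5, -0.1]
opening: 0.0575
```

Call:
arm_command(deltas=[[[-1,2,5,0,0,0,0],[-1,1.5,3.5,0,0,0,0],[-1,0.5,1.7,0,0,0,0],[-1,0,0,0,0,0,0]]])

```text
clock: 8.75
tcp_pos: [0.5661, 0.1835, 0.2345]
eef_rot: [-0.054, 0.984, 0.009, 0.17]
contact_force: [0.7, -0.4, -0.5]
opening: 0.057
```

```bash
cat > st.py <<'E'
from h import *
from scipy.spatial.transform import Rotation as R
import sys
# usage: st.py c2|c3 : TCP error in slat axes (mm) relative to bedded target; angles
o=status.get_obs();x=float(sys.argv[1]);d=float(sys.argv[2]);off=float(sys.argv[3])
from fit import lid2w,sl
L=np.load("lid.npy");t=.345
p=lid2w(sl([x,L[3]-.1,.0053]),L)[0]
xs=np.array([np.cos(L[2])*np.cos(t),np.sin(L[2])*np.cos(t),np.sin(t)]);ys=np.array([-np.sin(L[2]),np.cos(L[2]),0]);zs=np.cross(xs,ys)
W=np.c_[xs,ys,zs];T=np.c_[-xs,ys,-zs];tgt=p+zs*d-ys*off
e=o["tcp_pos"]-tgt
print("tcp",o["tcp_pos"].round(4),"tgt",tgt.round(4),"err mm slat axes",(W.T@e*1e3).round(1))
r=R.from_matrix(T)*R.from_quat(o["eef_rot"]).inv();print("rot needed deg",np.rad2deg(r.as_rotvec()).round(2),"F slat axes",(W.T@o["contact_force"]).round(1),"op",o["opening"],"clk",o["clock"])
print("unit cm per mm: xs",(xs*.1).round(4),"ys",(ys*.1).round(4),"zs",(zs*.1).round(4))
E
python3 st.py .0745 .0082 .001
```

```text
tcp [0.5661 0.1835 0.2345] tgt [0.5802 0.202  0.0796] err mm slat axes [ 37.3 -16.9 151.2]
rot needed deg [ 0.06 -0.18  0.01] F slat axes [ 0.4 -0.4 -0.7] op 0.05703747529420071 clk 8.75
unit cm per mm: xs [0.0936 0.0102 0.0338] ys [-0.0109  0.0994  0.    ] zs [-0.0336 -0.0037  0.0941]
```

Call:
arm_command(deltas=[[[-1,0.22,0.15,-4,0,0,0],[-1,0.22,0.15,-4,0,0,0],[-1,0.22,0.15,-3.6,0,0,0],[-1,0.21,0.15,-2,0.06,-0.18,0],[-1,0,0,0,0,0,0]]])

```text
clock: 9.38
tcp_pos: [0.5741, 0.1872, 0.0982]
eef_rot: [-0.053, 0.984, 0.009, 0.171]
contact_force: [0.2, 0.2, 0.5]
opening: 0.0573
```

```bash
python3 st.py .0745 .0082 .001; python3 - <<'E'
from h import *
b=crop(eyes.snapshot("side"),260,410,95,215,5)
cv2.imwrite("pics/l1.png",np.clip(b*1.4,0,255).astype('uint8'))
E
```

```text
tcp [0.5741 0.1872 0.0982] tgt [0.5802 0.202  0.0796] err mm slat axes [ -1.  -14.1  20.1]
rot needed deg [ 0.02 -0.03  0.13] F slat axes [0.3 0.1 0.4] op 0.057261607888313096 clk 9.375
unit cm per mm: xs [0.0936 0.0102 0.0338] ys [-0.0109  0.0994  0.    ] zs [-0.0336 -0.0037  0.0941]
```

View pics/l1.png

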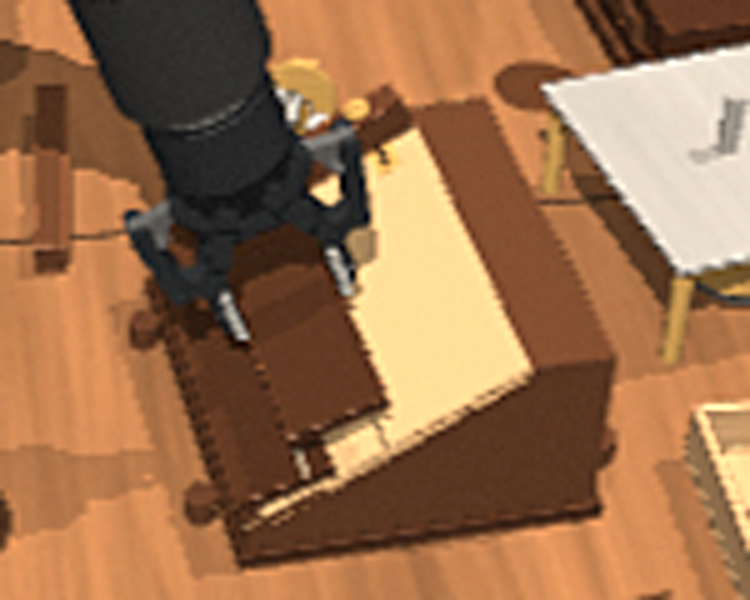

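The slat hovers parallel to the starter, with its right butt corner just above the tick at crop (303,460). I lower it to about 6 mm above bed and creep left to feel for the stop.

Call:
arm_command(deltas=[[[-1,0.25,0.33,-0.64,0,0,0],[-1,0.25,0.33,-0.64,0,0,0],[-1,0,0,0,0,0,0],[-1,-0.02,0.2,0,0,0,0],[-1,0,0,0,0,0,0]]])

```text
clock: 10.05
tcp_pos: [0.58, 0.1979, 0.0876]
eef_rot: [-0.053, 0.983, 0.01, 0.173]
contact_force: [-0.0, 0.1, -0.3]
opening: 0.0569
```

Call:
arm_command(deltas=[[[-1,-0.02,0.2,0,0,0,0],[-1,0,0,0,0,0,0]]])

```text
clock: 10.3
tcp_pos: [0.5797, 0.1998, 0.0873]
eef_rot: [-0.053, 0.984, 0.01, 0.173]
contact_force: [-0.2, 0.1, -1.2]
opening: 0.0572
```

Call:
arm_command(deltas=[[[-1,-0.01,0.15,0,0,0,0],[-1,0,0,0,0,0,0]]])

```text
clock: 10.55
tcp_pos: [0.5796, 0.2012, 0.0873]
eef_rot: [-0.053, 0.984, 0.01, 0.173]
contact_force: [-0.3, 0.0, -0.7]
opening: 0.0567
```

```bash
python3 st.py .0745 .0082 .001
```

```text
tcp [0.5796 0.2012 0.0873] tgt [0.5802 0.202  0.0796] err mm slat axes [ 1.9 -0.8  7.5]
rot needed deg [-0.09  0.12  0.05] F slat axes [-0.5  0.1 -0.6] op 0.05674685643828905 clk 10.55
unit cm per mm: xs [0.0936 0.0102 0.0338] ys [-0.0109  0.0994  0.    ] zs [-0.0336 -0.0037  0.0941]
```

Call:
arm_command(deltas=[[[-1,-0.01,0.12,0,0,0,0],[-1,0,0,0,0,0,0]]])

```text
clock: 10.8
tcp_pos: [0.5795, 0.2024, 0.0873]
eef_rot: [-0.053, 0.984, 0.01, 0.172]
contact_force: [0.3, 0.3, -0.4]
opening: 0.0572
```

Call:
arm_command(deltas=[[[-1,-0.01,0.12,0,0,0,0],[-1,0,0,0,0,0,0]]])

```text
clock: 11.05
tcp_pos: [0.5794, 0.2036, 0.0873]
eef_rot: [-0.053, 0.984, 0.01, 0.172]
contact_force: [-0.0, -0.6, -1.4]
opening: 0.0572
```

Call:
arm_command(deltas=[[[-1,-0.01,0.12,0,0,0,0],[-1,0,0,0,0,0,0]]])

```text
clock: 11.3
tcp_pos: [0.5793, 0.2048, 0.0873]
eef_rot: [-0.053, 0.984, 0.01, 0.173]
contact_force: [0.2, -0.0, -1.3]
opening: 0.0573
```

Call:
arm_command(deltas=[[[-1,-0.01,0.1,0,0,0,0],[-1,0,0,0,0,0,0]]])

```text
clock: 11.55
tcp_pos: [0.5792, 0.2058, 0.0873]
eef_rot: [-0.053, 0.984, 0.01, 0.173]
contact_force: [0.1, -0.0, -1.1]
opening: 0.0568
```

Call:
arm_command(deltas=[[[-1,-0.01,0.1,0,0,0,0],[-1,0,0,0,0,0,0]]])

```text
clock: 11.8
tcp_pos: [0.5791, 0.2068, 0.0873]
eef_rot: [-0.053, 0.984, 0.01, 0.173]
contact_force: [-0.4, -0.1, -0.5]
opening: 0.0572
```

```bash
python3 st.py .0745 .0082 .001
```

```text
tcp [0.5791 0.2068 0.0873] tgt [0.5802 0.202  0.0796] err mm slat axes [2.  4.8 7.5]
rot needed deg [-0.09  0.12  0.05] F slat axes [-0.6 -0.1 -0.3] op 0.05715508997957022 clk 11.8
unit cm per mm: xs [0.0936 0.0102 0.0338] ys [-0.0109  0.0994  0.    ] zs [-0.0336 -0.0037  0.0941]
```

No contact yet at 5 mm past the estimate, so I take a look.

```bash
python3 - <<'E'
from h import *
b=crop(eyes.snapshot("side"),280,380,110,210,4);a=crop(eyes.snapshot("top"),155,255,100,200,4)
cv2.imwrite("pics/l2.png",np.clip(np.hstack([a,b])*1.5,0,255).astype('uint8'))
E
```

```text
(no output)
```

View pics/l2.png

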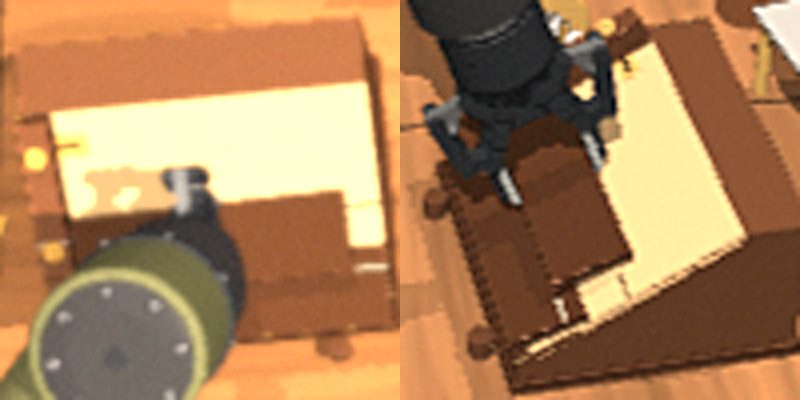

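In the top view the slat's right end is at crop x≈345, about 24 mm from the deck's right edge. That puts the left end just short of the stop, so I keep creeping.

Call:
arm_command(deltas=[[[-1,-0.01,0.1,0,0,0,0],[-1,0,0,0,0,0,0]]])

```text
clock: 12.15
tcp_pos: [0.579, 0.2078, 0.0873]
eef_rot: [-0.053, 0.984, 0.01, 0.173]
contact_force: [0.1, -0.2, -1.0]
opening: 0.0567
```

Call:
arm_command(deltas=[[[-1,-0.01,0.1,0,0,0,0],[-1,0,0,0,0,0,0]]])

```text
clock: 12.4
tcp_pos: [0.5789, 0.2088, 0.0873]
eef_rot: [-0.053, 0.984, 0.01, 0.172]
contact_force: [0.3, -0.6, -1.0]
opening: 0.0572
```

Call:
arm_command(deltas=[[[-1,-0.01,0.1,0,0,0,0],[-1,0,0,0,0,0,0]]])

```text
clock: 12.65
tcp_pos: [0.5787, 0.209, 0.0871]
eef_rot: [-0.053, 0.984, 0.009, 0.172]
contact_force: [1.1, -4.6, -0.4]
opening: 0.0574
```

Call:
arm_command(deltas=[[[-1,-0.01,0.1,0,0,0,0],[-1,0,0,0,0,0,0]]])

```text
clock: 12.9
tcp_pos: [0.5786, 0.2092, 0.0869]
eef_rot: [-0.052, 0.984, 0.009, 0.172]
contact_force: [1.6, -7.5, -0.3]
opening: 0.0571
```

Stop felt at y≈0.2089. I back off the preload, correct x by -2 mm and lower.

Call:
arm_command(deltas=[[[-1,0.02,-0.18,0,0,0,0],[-1,-0.02,0,-0.27,0,0,0],[-1,0,0,-0.27,0,0,0],[-1,0,0,0,0,0,0]]])

```text
clock: 13.4
tcp_pos: [0.5786, 0.2089, 0.0816]
eef_rot: [-0.053, 0.984, 0.01, 0.172]
contact_force: [1.0, -3.2, -0.1]
opening: 0.0568
```

```bash
python3 st.py .0745 .0082 .001
```

```text
tcp [0.5786 0.2089 0.0816] tgt [0.5802 0.202  0.0796] err mm slat axes [-0.2  7.   2.2]
rot needed deg [-0.08  0.11  0.05] F slat axes [ 0.6 -3.3 -0.4] op 0.05675419937583847 clk 13.4
unit cm per mm: xs [0.0936 0.0102 0.0338] ys [-0.0109  0.0994  0.    ] zs [-0.0336 -0.0037  0.0941]
```

Call:
arm_command(deltas=[[[-1,0.01,-0.1,0,0,0,0],[-1,0.03,0,-0.09,0,0,0],[-1,0,0,0,0,0,0]]])

```text
clock: 13.78
tcp_pos: [0.579, 0.2082, 0.0808]
eef_rot: [-0.053, 0.984, 0.01, 0.172]
contact_force: [-0.3, 0.2, -0.2]
opening: 0.0573
```

Call:
arm_command(deltas=[[[-1,0.03,0,-0.09,0,0,0],[-1,0,0,0,0,0,0]]])

```text
clock: 14.02
tcp_pos: [0.5793, 0.208, 0.0799]
eef_rot: [-0.053, 0.984, 0.01, 0.172]
contact_force: [0.2, -0.2, -0.4]
opening: 0.0574
```

Call:
arm_command(deltas=[[[-1,0.03,0,-0.09,0,0,0],[-1,0,0,0,0,0,0]]])

```text
clock: 14.28
tcp_pos: [0.5797, 0.2079, 0.0791]
eef_rot: [-0.053, 0.984, 0.01, 0.172]
contact_force: [-0.8, 0.4, -1.4]
opening: 0.0575
```

```bash
python3 st.py .0745 .0082 .001
```

```text
tcp [0.5797 0.2079 0.0791] tgt [0.5802 0.202  0.0796] err mm slat axes [-0.1  5.9 -0.4]
rot needed deg [-0.09  0.12  0.06] F slat axes [-1.2  0.5 -1. ] op 0.057456599000260476 clk 14.275
unit cm per mm: xs [0.0936 0.0102 0.0338] ys [-0.0109  0.0994  0.    ] zs [-0.0336 -0.0037  0.0941]
```

Call:
arm_command(deltas=[[[-1,0.03,0,-0.09,0,0,0],[-1,0,0,0,0,0,0]]])

```text
clock: 14.52
tcp_pos: [0.5799, 0.2079, 0.0788]
eef_rot: [-0.053, 0.984, 0.01, 0.173]
contact_force: [-4.3, -1.3, 3.0]
opening: 0.0572
```

Call:
arm_command(deltas=[[[-1,0.03,0,-0.09,0,0,0],[-1,0,0,0,0,0,0]]])

```text
clock: 14.78
tcp_pos: [0.58, 0.2079, 0.0788]
eef_rot: [-0.053, 0.984, 0.01, 0.173]
contact_force: [-12.3, -1.4, 10.0]
opening: 0.0568
```

```bash
python3 st.py .0745 .0082 .001
```

```text
tcp [0.58   0.2079 0.0788] tgt [0.5802 0.202  0.0796] err mm slat axes [ 0.1  5.9 -0.9]
rot needed deg [-0.08  0.13  0.07] F slat axes [-8.3 -0.  13.6] op 0.056791547386965575 clk 14.775
unit cm per mm: xs [0.0936 0.0102 0.0338] ys [-0.0109  0.0994  0.    ] zs [-0.0336 -0.0037  0.0941]
```

Bedded: normal force is 13.6 N. Before letting go I check x, y and parallelism with the cameras by fitting the visible right half.

```bash
cat > f2.py <<'E'
import sys,fit
from fit import *
x0=float(sys.argv[1]);tag=sys.argv[2];t=.179;ylim=float(sys.argv[3]) if len(sys.argv)>3 else -.03
L=np.load("lid.npy")
for n in("top","side"):
    im=eyes.snapshot(n);cv2.imwrite(f"pics/{tag}_{n}.png",im[:,:,::-1])
    G[n]=gaussian_filter(im.astype(float).sum(2),.7)
def slat(a,b): # params: slope x, slope y of centre, rel. yaw ; z=5.3mm at centre
    def f(q):
        p=np.array([a,b],float);X=np.c_[p[:,0]*np.cos(t)+p[:,2]*np.sin(t),p[:,1],-p[:,0]*np.sin(t)+p[:,2]*np.cos(t)]
        cc,ss=np.cos(q[2]),np.sin(q[2]);Y=np.c_[cc*X[:,0]-ss*X[:,1]+q[0],ss*X[:,0]+cc*X[:,1]+q[1],X[:,2]+.0053]
        return lid2w(sl(Y),L)
    return f
h=.008
for n in("top","side"):
    E=[(n,slat([.03,-.1,0],[.03,ylim,0])),(n,slat([-.02,-.1,h if n=="top" else 0],[.03,-.1,h if n=="top" else 0]))]
    print(n,fit.fit([x0,L[3]-.1,0],E,4).round(4))
E
python3 f2.py .0745 b1
```

```text
Traceback (most recent call last):
  File "f2.py", line 17, in <module>
    print(n,fit.fit([x0,L[3]-.1,0],E,4).round(4))
            ^^^^^^^
AttributeError: 'function' object has no attribute 'fit'
```

```bash
sed -i 's/fit\.fit(/fit(/; s/import sys,fit/import sys/' f2.py; python3 f2.py .0745 b1; python3 - <<'E'
from h import *
b=crop(cv2.imread("pics/b1_side.png")[:,:,::-1],300,370,130,205,7)
cv2.imwrite("pics/l3.png",np.clip(b*1.5,0,255).astype('uint8'))
E
```

```text
top 15 0.0 0.22
   top 15 0.0 0.3
top [ 0.0695 -0.0996  0.0257]
   side 15 0.0 0.18
   side 14 0.01 0.27
side [ 0.072  -0.1005  0.0122]
```

View pics/l3.png

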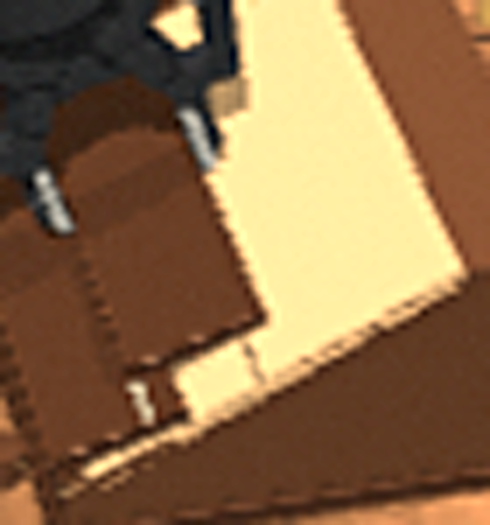

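The butt line at the slat's right end meets the chalk tick at crop (131,375) vs (133,385), about 1 mm off. I confirm differentially against the deck's upper edge.

```bash
cat > f3.py <<'E'
import sys
from fit import *
tag=sys.argv[1];xh=float(sys.argv[2]);y0,y1=-.198,float(sys.argv[3])
L=np.load("lid.npy")
for n in("top","side"):
    G[n]=gaussian_filter(cv2.imread(f"pics/{tag}_{n}.png").astype(float).sum(2),.7)
    r=[]
    for x in(.18,xh):
        S=lambda q:lid2w(sl([[q[0]+q[1]*.05,y0,0],[q[0]-q[1]*.05,y1,0]]),L)
        r.append(fit([x,0],[(n,S)],4))
    print(n,"head",r[1].round(4),"deck top",r[0].round(4),"=> slat centre x",round(.18-(r[0]-r[1])[0]-.0295,4),"rel tilt",round((r[1]-r[0])[1]*.1/(y1-y0),4))
E
python3 f3.py b1 .104 -.12; cat > yy.py <<'E'
E
python3 st.py .0745 .0082 .001
```

```text
top 15 -0.0 0.12
   top 15 -0.0 0.22
top head [0.1009 0.0092] deck top [ 0.1792 -0.0149] => slat centre x 0.0722 rel tilt 0.0309
   side 15 -0.0 0.15
   side 15 -0.0 0.16
side head [0.1022 0.0043] deck top [ 0.1805 -0.0287] => slat centre x 0.0721 rel tilt 0.0423
tcp [0.58   0.2079 0.0788] tgt [0.5802 0.202  0.0796] err mm slat axes [ 0.1  5.9 -0.9]
rot needed deg [-0.08  0.13  0.07] F slat axes [-9.3  0.  13.7] op 0.057212895969960174 clk 14.975
unit cm per mm: xs [0.0936 0.0102 0.0338] ys [-0.0109  0.0994  0.    ] zs [-0.0336 -0.0037  0.0941]
```

```bash
python3 - <<'E'
from fit import *
L=np.load("lid.npy")
ED={"decktop":([.18,-.03,0],[.18,-.22,0]),"starterhead":([.0595,-.02,0],[.0595,-.21,0]),"lidtopback":([.18+.05*c,-.03+.04,-.05*s],[.18+.05*c,-.21,-.05*s]),"butt":([0,.01,.0188],[0,-.22,.0188])}
for n in("top","side"):
    for k,(a,b) in ED.items():
        def S(q):
            A,B=np.array(a,float),np.array(b,float);A=A.copy();A[0]+=q[0]+q[1]*(A[1]+.1);B[0]+=q[0]+q[1]*(B[1]+.1);return lid2w(sl([A,B]),L)
        q=fit([0,0],[(n,S)],3.5);print(n,k,"dx mm",round(q[0]*1e3,2),"yaw err",round(-q[1],4))
E
```

```text
top 15 -0.0 0.11
top decktop dx mm 0.06 yaw err -0.0146
   top 15 0.0 0.25
top starterhead dx mm -1.11 yaw err -0.0129
   top 13 0.01 0.39
top lidtopback dx mm 0.36 yaw err -0.0167
   top 14 0.01 0.33
top butt dx mm -4.33 yaw err -0.0199
   side 15 0.0 0.18
side decktop dx mm 1.44 yaw err -0.0156
   side 15 -0.0 0.15
side starterhead dx mm 0.43 yaw err -0.0191
   side 15 0.01 0.27
side lidtopback dx mm 0.69 yaw err -0.0075
   side 15 -0.01 0.25
side butt dx mm -5.59 yaw err -0.0099
```

All the long edges agree that the lid yaw is about 0.0155 less than my first fit, so 0.0935. The slat sits about 2 mm low at roughly x=0.072 and is turned by about 1°. I lift it 4 mm, turn it -0.9°, shift it 2 mm up-slope and re-bed it.

Call:
arm_command(deltas=[[[-1,-0.14,-0.02,0.4,0,0,0],[-1,0.02,-0.1,0,0.3,0.03,-0.85],[-1,0.18,0.02,0.07,0,0,0],[-1,0,0,0,0,0,0]]])

```text
clock: 15.48
tcp_pos: [0.581, 0.2068, 0.0818]
eef_rot: [-0.045, 0.984, 0.011, 0.172]
contact_force: [1.0, -0.3, -0.1]
opening: 0.0573
```

```bash
python3 - <<'E'
import numpy as np
L=np.load("lid.npy");L[2]-=.0155;L[0]+=.0005;np.save("lid.npy",L)
E
python3 st.py .0745 .0082 .001; python3 f2.py .0745 b2; python3 f3.py b2 .104 -.12
```

```text
tcp [0.581  0.2068 0.0818] tgt [0.5807 0.2027 0.0796] err mm slat axes [1.5 4.  1.9]
rot needed deg [-0.37  0.08  0.03] F slat axes [ 0.9 -0.4 -0.4] op 0.05730250229359098 clk 15.475
unit cm per mm: xs [0.0937 0.0088 0.0338] ys [-0.0093  0.0996  0.    ] zs [-0.0337 -0.0032  0.0941]
   top 15 -0.0 0.26
   top 13 0.01 0.38
top [ 0.072  -0.1008  0.0022]
   side 15 0.0 0.18
   side 14 0.01 0.31
side [ 0.0732 -0.1016  0.0109]
   top 15 -0.0 0.12
   top 15 -0.0 0.24
top head [ 0.1015 -0.0076] deck top [0.1796 0.001 ] => slat centre x 0.0725 rel tilt -0.011
   side 15 0.0 0.14
   side 15 -0.0 0.14
side head [ 0.1033 -0.0078] deck top [ 0.1808 -0.0148] => slat centre x 0.073 rel tilt 0.009
```

Call:
arm_command(deltas=[[[-1,0.11,0.01,0.04,-0.37,0.08,0],[-1,-0.01,0.1,0,0,0,0],[-1,0,0,0,0,0,0]]])

```text
clock: 15.95
tcp_pos: [0.5819, 0.2081, 0.0824]
eef_rot: [-0.046, 0.984, 0.008, 0.172]
contact_force: [-0.5, -0.0, -0.4]
opening: 0.0575
```

Call:
arm_command(deltas=[[[-1,-0.01,0.1,0,0,0,0],[-1,0,0,0,0,0,0]]])

```text
clock: 16.2
tcp_pos: [0.5818, 0.2091, 0.0825]
eef_rot: [-0.046, 0.984, 0.008, 0.172]
contact_force: [-0.3, 0.2, -1.3]
opening: 0.0568
```

```bash
python3 st.py .0745 .0082 .001
```

```text
tcp [0.5818 0.2091 0.0825] tgt [0.5807 0.2027 0.0796] err mm slat axes [2.6 6.2 2.2]
rot needed deg [-0.02  0.02  0.01] F slat axes [-0.7  0.2 -1.1] op 0.05676041338009489 clk 16.2
unit cm per mm: xs [0.0937 0.0088 0.0338] ys [-0.0093  0.0996  0.    ] zs [-0.0337 -0.0032  0.0941]
```

Call:
arm_command(deltas=[[[-1,-0.01,0.08,0,0,0,0],[-1,0,0,0,0,0,0]]])

```text
clock: 16.45
tcp_pos: [0.5817, 0.2095, 0.0825]
eef_rot: [-0.046, 0.984, 0.008, 0.172]
contact_force: [0.2, -1.7, -1.0]
opening: 0.0571
```

Call:
arm_command(deltas=[[[-1,-0.01,0.08,0,0,0,0],[-1,0,0,0,0,0,0]]])

```text
clock: 16.7
tcp_pos: [0.5816, 0.2096, 0.0824]
eef_rot: [-0.045, 0.984, 0.007, 0.171]
contact_force: [1.8, -4.6, -0.6]
opening: 0.0572
```

Call:
arm_command(deltas=[[[-1,-0.01,0.08,0,0,0,0],[-1,0,0,0,0,0,0]]])

```text
clock: 16.95
tcp_pos: [0.5816, 0.2096, 0.0824]
eef_rot: [-0.045, 0.984, 0.007, 0.171]
contact_force: [2.2, -7.7, -0.6]
opening: 0.0571
```

Call:
arm_command(deltas=[[[-1,0.02,-0.23,0,0,0,0],[-1,0.03,0,-0.09,0,0,0],[-1,0.03,0,-0.09,0,0,0],[-1,0,0,0,0,0,0]]])

```text
clock: 17.45
tcp_pos: [0.5822, 0.2094, 0.0805]
eef_rot: [-0.046, 0.984, 0.008, 0.172]
contact_force: [1.0, 0.1, -1.3]
opening: 0.0572
```

Call:
arm_command(deltas=[[[-1,0.03,0,-0.09,0,0,0],[-1,0,0,0,0,0,0]]])

```text
clock: 17.7
tcp_pos: [0.5826, 0.2094, 0.08]
eef_rot: [-0.046, 0.984, 0.008, 0.172]
contact_force: [-1.2, -0.1, 0.4]
opening: 0.0568
```

Call:
arm_command(deltas=[[[-1,0.03,0,-0.08,0,0,0],[-1,0,0,0,0,0,0]]])

```text
clock: 17.95
tcp_pos: [0.5827, 0.2093, 0.0799]
eef_rot: [-0.046, 0.984, 0.008, 0.172]
contact_force: [-8.4, -0.0, 5.8]
opening: 0.0571
```

```bash
python3 st.py .0745 .0082 .001;python3 f2.py .0745 b3; python3 f3.py b3 .104 -.12
```

```text
tcp [0.5827 0.2093 0.0799] tgt [0.5807 0.2027 0.0796] err mm slat axes [ 2.6  6.4 -0.6]
rot needed deg [-0.03  0.03  0.01] F slat axes [-5.9  0.7  8.3] op 0.057102300905225944 clk 17.95
unit cm per mm: xs [0.0937 0.0088 0.0338] ys [-0.0093  0.0996  0.    ] zs [-0.0337 -0.0032  0.0941]
   top 15 0.0 0.23
   top 15 0.0 0.27
top [ 0.073  -0.0992  0.0086]
   side 15 0.0 0.2
   side 14 -0.0 0.26
side [ 0.0737 -0.101   0.0237]
   top 15 -0.0 0.12
   top 15 0.0 0.31
top head [ 0.1031 -0.0078] deck top [0.1796 0.001 ] => slat centre x 0.074 rel tilt -0.0113
   side 15 -0.0 0.16
   side 15 -0.0 0.12
side head [ 0.1049 -0.0032] deck top [ 0.1808 -0.0156] => slat centre x 0.0746 rel tilt 0.0158
```

The slat is bedded at 8 N with x≈0.0745 and yaw≈0. I ease off the preload and let go.

Call:
arm_command(deltas=[[[-1,-0.02,0,0.05,0,0,0],[-1,0,0,0,0,0,0],[0.6,0,0,0,0,0,0],[0.6,0,0,0,0,0,0],[0.6,0,0,0,0,0,0]]])

```text
clock: 18.68
tcp_pos: [0.5828, 0.209, 0.0794]
eef_rot: [-0.046, 0.984, 0.008, 0.172]
contact_force: [-0.0, -0.0, 0.2]
opening: 0.068
```

Call:
arm_command(deltas=[[[0.65,-0.2,0,0.5,0,0,0],[0.65,-0.4,0,1,0,0,0],[0.65,-1.4,0,4,0,0,0],[0.65,-2,-2,5,0,0,0],[0.65,0,-4,3,0,0,0]]])

```text
clock: 19.3
tcp_pos: [0.5422, 0.1497, 0.2187]
eef_rot: [-0.047, 0.984, 0.009, 0.174]
contact_force: [1.0, -0.1, 0.1]
opening: 0.0703
```

Call:
arm_command(deltas=[[[0.55,0,-5,2,-0.5,4.9,0],[0.55,0,-5,0,-0.5,4.9,0],[0.55,0,-5,0,-0.5,4.9,-4.5],[0.55,1,-5,0,-0.5,4.9,-4.5],[0.55,1,-5,0,0,0,0]]])

```text
clock: 19.92
tcp_pos: [0.5633, -0.1023, 0.2346]
eef_rot: [0.032, 0.999, -0.008, 0.0]
contact_force: [0.8, 0.2, -0.2]
opening: 0.0661
```

```bash
python3 st.py .0745 .0082 .001;python3 f2.py .0745 b4 .0; python3 f3.py b4 .104 -.02; python3 - <<'E'
from h import *
a=crop(cv2.imread("pics/b4_top.png")[:,:,::-1],150,250,100,200,4)
b=crop(cv2.imread("pics/b4_side.png")[:,:,::-1],285,385,110,210,4)
cv2.imwrite("pics/r1.png",np.clip(np.hstack([a,b])*1.6,0,255).astype('uint8'))
E
```

```text
tcp [ 0.5633 -0.1023  0.2346] tgt [0.5807 0.2027 0.0796] err mm slat axes [   9.4 -302.1  161.4]
rot needed deg [  1.2  -19.72   9.05] F slat axes [ 0.7  0.2 -0.5] op 0.0661257263573189 clk 19.925
unit cm per mm: xs [0.0937 0.0088 0.0338] ys [-0.0093  0.0996  0.    ] zs [-0.0337 -0.0032  0.0941]
   top 13 0.0 0.28
   top 13 0.0 0.33
top [ 0.0701 -0.1308  0.0665]
   side 7 0.03 0.36
   side 15 0.0 0.22
side [ 0.0696 -0.1005  0.0581]
   top 10 0.01 0.47
   top 8 -0.01 0.37
top head [ 0.101  -0.0164] deck top [0.2033 0.0119] => slat centre x 0.0483 rel tilt -0.0159
   side 7 0.01 0.3
   side 5 -0.03 0.39
side head [0.09   0.0255] deck top [ 0.1805 -0.2084] => slat centre x 0.06 rel tilt 0.1314
```

View pics/r1.png

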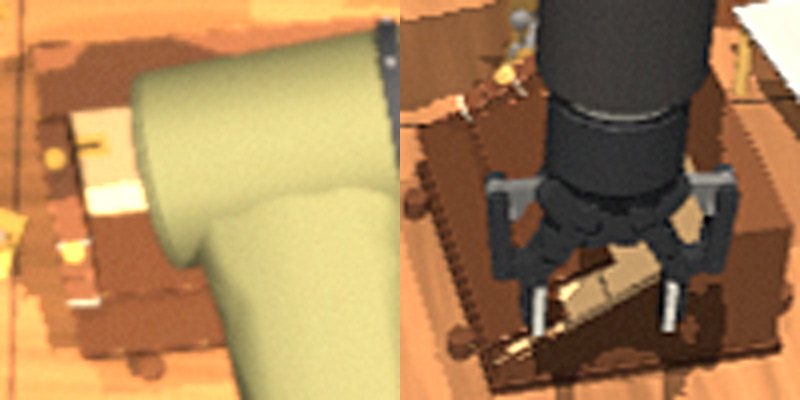

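The arm hides the lid here, though the slat's left part and the stop can be seen at crop (120,250). I move on to the far slat and check numerically from there.

Call:
arm_command(deltas=[[[0.55,2.5,-4,-2,0,0,-0.3],[0.55,2.5,-4,-3,0,0,0],[0.55,2.5,-3.5,-3,0,0,0],[0.55,2.3,-2.2,-3,0,0,0],[0.55,0,0,0,0,0,0]]])

```text
clock: 20.65
tcp_pos: [0.6597, -0.2382, 0.12]
eef_rot: [0.035, 0.999, -0.007, -0.003]
contact_force: [0.1, 0.9, -1.4]
opening: 0.0665
```

```bash
python3 - <<'E'
from h import *
o=status.get_obs();print(o["tcp_pos"],o["eef_rot"],o["joint_positions"].round(2))
E
python3 f2.py .0745 b5 .0; python3 f3.py b5 .104 -.02
```

```text
[ 0.65965476 -0.23820168  0.11996495] [ 0.0347236   0.99936599 -0.00743422 -0.00257334] [-0.06  0.32  0.18  0.02 -1.43 -0.02]
   top 15 0.0 0.25
   top 15 -0.0 0.29
top [ 0.0732 -0.099  -0.0033]
   side 15 0.0 0.15
   side 14 0.0 0.29
side [ 0.0742 -0.1007  0.0118]
   top 15 0.0 0.15
   top 15 -0.0 0.22
top head [ 0.1028 -0.0165] deck top [ 0.1795 -0.0004] => slat centre x 0.0737 rel tilt -0.0091
   side 15 -0.0 0.16
   side 15 0.0 0.17
side head [ 0.1043 -0.0018] deck top [0.1809 0.0028] => slat centre x 0.0739 rel tilt -0.0026
```

Second course after release: x≈0.0740, relative tilt within 0.01, so it is good. Now I align and descend on the far slat.

Call:
arm_command(deltas=[[[0.55,0.95,-0.4,-2,0.84,-0.33,0],[0.55,0,0,-3.5,0,0,0],[0.55,0,0,-2.5,0,0,0],[0.55,0,0,-1,0,0,0],[0.55,0,0,0,0,0,0]]])

```text
clock: 21.38
tcp_pos: [0.6703, -0.2416, 0.0349]
eef_rot: [0.034, 0.999, -0.001, 0.004]
contact_force: [0.2, -0.1, 0.9]
opening: 0.0667
```

```bash
python3 - <<'E'
from h import *
o=status.get_obs();print(o["tcp_pos"],o["eef_rot"],o["contact_force"],o["opening"])
a=crop(eyes.snapshot("top"),310,400,100,170,4);b=crop(eyes.snapshot("side"),340,430,240,310,4)
cv2.imwrite("pics/g3.png",np.clip(np.hstack([a,b])*1.8,0,255).astype('uint8'))
E
```

```text
[ 0.6703064  -0.24158316  0.03485846] [ 3.37832290e-02  9.99422387e-01 -6.52225098e-04  3.62778697e-03] [ 0.16551677 -0.09141498  0.89710551] 0.06665045366691982
```

View pics/g3.png

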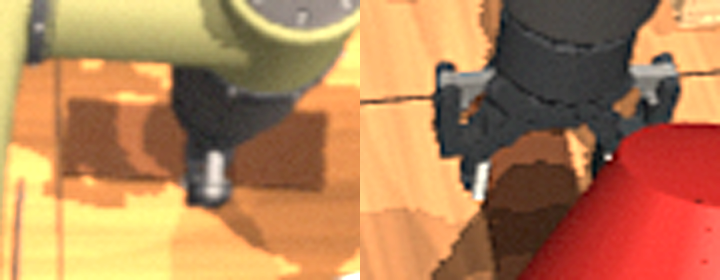

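The pads straddle the far slat at crop (482,180) and (600,150). I go down and grip the same way as before.

Call:
arm_command(deltas=[[[0.55,-0.1,0,-1.2,0,0.4,0],[0.55,0,0,-1.0,0,0,0],[0.55,0,0,-0.5,0,0,0],[0.55,0,0,0,0,0,0]]])

```text
clock: 21.98
tcp_pos: [0.6701, -0.2419, 0.0092]
eef_rot: [0.034, 0.999, -0.001, 0.001]
contact_force: [-3.1, 1.9, 9.0]
opening: 0.0665
```

```bash
python3 - <<'E'
from h import *
o=status.get_obs();print(o["contact_force"],o["ft_torque"],o["tcp_pos"])
E
```

```text
[-3.10716985  1.87540109  9.0098715 ] [0.77731371 0.72731777 0.06719414] [ 0.67006891 -0.24190385  0.00924142]
```

Call:
arm_command(deltas=[[[0.6,0,0,0.6,0,0,0],[0.6,-0.3,0,0,0,0,0],[0.6,0,0,-0.4,0,0,0],[0.6,0,0,-0.2,0,0,0],[0.6,0,0,0,0,0,0]]])

```text
clock: 22.6
tcp_pos: [0.6664, -0.2421, 0.0088]
eef_rot: [0.034, 0.999, -0.001, 0.0]
contact_force: [-2.8, 1.9, 6.7]
opening: 0.0682
```

Call:
arm_command(deltas=[[[0.6,0,0,-0.1,0,0,0],[0.6,0,0,0,0,0,0]]])

```text
clock: 22.85
tcp_pos: [0.6667, -0.2422, 0.0088]
eef_rot: [0.034, 0.999, -0.001, 0.001]
contact_force: [-4.2, 2.4, 10.5]
opening: 0.0682
```

Call:
arm_command(deltas=[[[0.9,0,0,1.0,0,0,0],[0.9,0.15,0,0,0,0,0],[0.9,0,0,0,0,0,0],[0.9,0,0,-0.6,0,0,0],[0.9,0,0,-0.2,0,0,0]]])

```text
clock: 23.48
tcp_pos: [0.6671, -0.2418, 0.0071]
eef_rot: [0.034, 0.999, -0.001, -0.001]
contact_force: [0.3, -0.2, 0.5]
opening: 0.0808
```

Call:
arm_command(deltas=[[[0.9,0,0,-0.2,0,0,0],[0.9,0,0,0,0,0,0]]])

```text
clock: 23.72
tcp_pos: [0.6675, -0.2419, 0.0061]
eef_rot: [0.034, 0.999, -0.001, -0.0]
contact_force: [-0.8, 0.4, 1.0]
opening: 0.0811
```

Call:
arm_command(deltas=[[[0.9,0,0,-0.2,0,0,0],[0.9,0,0,0,0,0,0]]])

```text
clock: 23.98
tcp_pos: [0.6676, -0.2419, 0.0043]
eef_rot: [0.034, 0.999, -0.001, -0.0]
contact_force: [-0.2, 0.2, -0.4]
opening: 0.0816
```

Call:
arm_command(deltas=[[[0.9,0,0,-0.2,0,0,0],[0.9,0,0,0,0,0,0]]])

```text
clock: 24.22
tcp_pos: [0.6676, -0.2419, 0.0022]
eef_rot: [0.034, 0.999, -0.001, -0.0]
contact_force: [0.4, 0.6, -0.4]
opening: 0.0812
```

Call:
arm_command(deltas=[[[0.9,0,0,-0.2,0,0,0],[0.9,0,0,0,0,0,0]]])

```text
clock: 24.48
tcp_pos: [0.6676, -0.2418, 0.0002]
eef_rot: [0.034, 0.999, -0.001, -0.0]
contact_force: [0.5, -0.7, 1.1]
opening: 0.081
```

The wide-open fingers now straddle the slat. I close in stages and raise to grip height.

Call:
arm_command(deltas=[[[0.9,0,0,0.2,0,0,0],[0.75,0,0,0.1,0,0,0],[0.6,0,0,0.0,0,0,0],[0.55,0,0,0.1,0,0,0],[0.55,0,0,0.1,0,0,0]]])

```text
clock: 25.1
tcp_pos: [0.6676, -0.2419, 0.0054]
eef_rot: [0.034, 0.999, -0.001, -0.0]
contact_force: [-0.1, 0.6, -0.9]
opening: 0.0658
```

Call:
arm_command(deltas=[[[0.3,0,0,0.1,0,0,0],[0,0,0,0,0,0,0],[-1,0,0,0,0,0,0],[-1,0,0,0,0,0,0],[-1,0,0,0,0,0,0]]])

```text
clock: 25.72
tcp_pos: [0.6677, -0.2419, 0.0067]
eef_rot: [0.034, 0.999, -0.001, 0.0]
contact_force: [-1.5, 1.0, 2.8]
opening: 0.0579
```

Call:
arm_command(deltas=[[[-1,0,0,1,0,0,0],[-1,-0.5,0,3,0,0,0],[-1,-1.5,0,5,0,0,4.6],[-1,-2,0,5,0,0,4.65],[-1,-2,1,5,0,0,0]]])

```text
clock: 26.35
tcp_pos: [0.6067, -0.2322, 0.198]
eef_rot: [-0.047, 0.999, -0.001, -0.0]
contact_force: [0.2, 0.1, -0.5]
opening: 0.0576
```

Call:
arm_command(deltas=[[[-1,-1,3,3,0.46,-4.92,0],[-1,0,5,0,0.46,-4.92,0],[-1,0,5,0,0.46,-4.92,0],[-1,0,5,0,0.46,-4.92,0],[-1,0,5,0,0,0,0]]])

```text
clock: 26.98
tcp_pos: [0.5963, -0.0008, 0.2267]
eef_rot: [-0.046, 0.984, 0.008, 0.172]
contact_force: [1.1, -0.6, -1.8]
opening: 0.0576
```

Call:
arm_command(deltas=[[[-1,0,5,0,0,0,0],[-1,0,5,0,0,0,0],[-1,0,5,0,0,0,0],[-1,0,2.5,0,0,0,0],[-1,0,0,0,0,0,0]]])

```text
clock: 27.6
tcp_pos: [0.5972, 0.1745, 0.226]
eef_rot: [-0.047, 0.984, 0.007, 0.171]
contact_force: [0.0, -1.3, -1.4]
opening: 0.0576
```

```bash
python3 st.py .1195 .0067 .001
```

```text
tcp [0.5972 0.1745 0.226 ] tgt [0.62   0.2064 0.1006] err mm slat axes [ 18.3 -29.6 126.6]
rot needed deg [ 0.12 -0.05 -0.1 ] F slat axes [-0.6 -1.3 -1.3] op 0.0575672018428772 clk 27.6
unit cm per mm: xs [0.0937 0.0088 0.0338] ys [-0.0093  0.0996  0.    ] zs [-0.0337 -0.0032  0.0941]
```

Call:
arm_command(deltas=[[[-1,0.6,0.5,-3.2,0.1,0,-0.1],[-1,0.6,0.5,-3.2,0,0,0],[-1,0.6,0.5,-3.0,0,0,0],[-1,0.34,0.27,-1.6,0,0,0],[-1,0,0,0,0,0,0]]])

```text
clock: 28.22
tcp_pos: [0.6188, 0.1899, 0.1155]
eef_rot: [-0.045, 0.984, 0.007, 0.171]
contact_force: [0.8, -0.2, -0.3]
opening: 0.0577
```

```bash
python3 st.py .1195 .0067 .001; python3 f2.py .1195 d1; python3 f3.py d1 .149 -.12
```

```text
tcp [0.6188 0.1899 0.1155] tgt [0.62   0.2064 0.1006] err mm slat axes [  2.5 -16.3  14.9]
rot needed deg [ 0.06 -0.08  0.17] F slat axes [ 0.6 -0.3 -0.6] op 0.05772684316460975 clk 28.225
unit cm per mm: xs [0.0937 0.0088 0.0338] ys [-0.0093  0.0996  0.    ] zs [-0.0337 -0.0032  0.0941]
   top 15 -0.0 0.15
   top 15 0.0 0.06
top [ 0.1172 -0.1275  0.0076]
   side 15 0.0 0.17
   side 12 -0.02 0.34
side [ 0.1216 -0.1139  0.0097]
   top 15 0.0 0.13
   top 15 0.0 0.25
top head [0.1467 0.014 ] deck top [0.1795 0.0042] => slat centre x 0.1177 rel tilt 0.0125
   side 15 0.0 0.14
   side 15 0.0 0.15
side head [0.152  0.0034] deck top [ 0.1808 -0.0148] => slat centre x 0.1217 rel tilt 0.0233
```

Call:
arm_command(deltas=[[[-1,0.1,0.4,-0.42,0,0,0.15],[-1,0.13,0.43,-0.43,0,0,0],[-1,0,0,0,0,0,0],[-1,-0.02,0.2,0,0,0,0],[-1,0,0,0,0,0,0]]])

```text
clock: 28.95
tcp_pos: [0.6212, 0.2013, 0.1082]
eef_rot: [-0.046, 0.984, 0.008, 0.172]
contact_force: [-0.2, 0.2, -0.5]
opening: 0.0576
```

Call:
arm_command(deltas=[[[-1,-0.02,0.2,0,0,0,0],[-1,0,0,0,0,0,0]]])

```text
clock: 29.2
tcp_pos: [0.621, 0.2032, 0.108]
eef_rot: [-0.046, 0.984, 0.008, 0.172]
contact_force: [-0.2, -0.1, -0.1]
opening: 0.0579
```

Call:
arm_command(deltas=[[[-1,-0.01,0.15,0,0,0,0],[-1,0,0,0,0,0,0]]])

```text
clock: 29.45
tcp_pos: [0.6209, 0.2047, 0.108]
eef_rot: [-0.046, 0.984, 0.008, 0.172]
contact_force: [0.7, 0.3, -2.2]
opening: 0.0575
```

```bash
python3 st.py .1195 .0067 .001; python3 f2.py .1195 d2|grep -v " 1[0-9] "
```

```text
tcp [0.6209 0.2047 0.108 ] tgt [0.62   0.2064 0.1006] err mm slat axes [ 3.2 -1.8  6.7]
rot needed deg [-0.02  0.01 -0.02] F slat axes [-0.1  0.3 -2.3] op 0.057467421242502 clk 29.45
unit cm per mm: xs [0.0937 0.0088 0.0338] ys [-0.0093  0.0996  0.    ] zs [-0.0337 -0.0032  0.0941]
top [ 0.1182 -0.1083  0.004 ]
side [ 0.1206 -0.1051  0.0129]
```

Call:
arm_command(deltas=[[[-1,-0.02,0.2,0,0,0,0],[-1,0,0,0,0,0,0]]])

```text
clock: 29.8
tcp_pos: [0.6207, 0.2068, 0.1079]
eef_rot: [-0.046, 0.984, 0.008, 0.172]
contact_force: [0.5, 0.2, -1.5]
opening: 0.0575
```

Call:
arm_command(deltas=[[[-1,-0.01,0.12,0,0,0,0],[-1,0,0,0,0,0,0]]])

```text
clock: 30.05
tcp_pos: [0.6206, 0.2079, 0.108]
eef_rot: [-0.046, 0.984, 0.008, 0.172]
contact_force: [-0.5, 0.7, -1.3]
opening: 0.0577
```

Call:
arm_command(deltas=[[[-1,-0.01,0.1,0,0,0,0],[-1,0,0,0,0,0,0]]])

```text
clock: 30.3
tcp_pos: [0.6205, 0.2088, 0.108]
eef_rot: [-0.046, 0.984, 0.008, 0.172]
contact_force: [0.5, -0.5, -0.8]
opening: 0.0576
```

Call:
arm_command(deltas=[[[-1,-0.01,0.1,0,0,0,0],[-1,0,0,0,0,0,0]]])

```text
clock: 30.55
tcp_pos: [0.6204, 0.2099, 0.108]
eef_rot: [-0.046, 0.984, 0.008, 0.172]
contact_force: [0.5, -0.1, -0.6]
opening: 0.0578
```

Call:
arm_command(deltas=[[[-1,-0.01,0.1,0,0,0,0],[-1,0,0,0,0,0,0]]])

```text
clock: 30.8
tcp_pos: [0.6203, 0.2109, 0.108]
eef_rot: [-0.046, 0.984, 0.008, 0.172]
contact_force: [0.2, -0.4, -0.7]
opening: 0.0575
```

Call:
arm_command(deltas=[[[-1,-0.01,0.1,0,0,0,0],[-1,0,0,0,0,0,0]]])

```text
clock: 31.05
tcp_pos: [0.6202, 0.2119, 0.108]
eef_rot: [-0.046, 0.984, 0.008, 0.172]
contact_force: [-0.3, 0.2, -0.2]
opening: 0.0576
```

Call:
arm_command(deltas=[[[-1,-0.01,0.1,0,0,0,0],[-1,0,0,0,0,0,0]]])

```text
clock: 31.3
tcp_pos: [0.6201, 0.2129, 0.108]
eef_rot: [-0.046, 0.984, 0.008, 0.172]
contact_force: [-0.0, -0.5, -0.3]
opening: 0.0574
```

Call:
arm_command(deltas=[[[-1,-0.01,0.1,0,0,0,0],[-1,0,0,0,0,0,0]]])

```text
clock: 31.55
tcp_pos: [0.62, 0.2139, 0.108]
eef_rot: [-0.046, 0.984, 0.008, 0.172]
contact_force: [0.0, -0.2, -1.2]
opening: 0.0575
```

```bash
python3 st.py .1195 .0067 .001; python3 f2.py .1195 d3|grep -v " 1[0-9] "
```

```text
tcp [0.62   0.2139 0.108 ] tgt [0.62   0.2064 0.1006] err mm slat axes [3.1 7.5 6.7]
rot needed deg [-0.02  0.01 -0.03] F slat axes [-0.4 -0.2 -1.2] op 0.05749691409160704 clk 31.55
unit cm per mm: xs [0.0937 0.0088 0.0338] ys [-0.0093  0.0996  0.    ] zs [-0.0337 -0.0032  0.0941]
top [ 0.1183 -0.0992  0.0043]
side [ 0.1209 -0.0957  0.0113]
```

Call:
arm_command(deltas=[[[-1,-0.01,0.1,0,0,0,0],[-1,0,0,0,0,0,0]]])

```text
clock: 31.9
tcp_pos: [0.6199, 0.2149, 0.108]
eef_rot: [-0.046, 0.984, 0.008, 0.172]
contact_force: [0.3, -0.4, -1.4]
opening: 0.0574
```

Call:
arm_command(deltas=[[[-1,-0.01,0.1,0,0,0,0],[-1,0,0,0,0,0,0]]])

```text
clock: 32.15
tcp_pos: [0.6198, 0.2152, 0.1079]
eef_rot: [-0.046, 0.984, 0.008, 0.171]
contact_force: [0.7, -3.8, -0.7]
opening: 0.0575
```

Call:
arm_command(deltas=[[[-1,-0.01,0.1,0,0,0,0],[-1,0,0,0,0,0,0]]])

```text
clock: 32.4
tcp_pos: [0.6197, 0.2153, 0.1079]
eef_rot: [-0.046, 0.984, 0.007, 0.171]
contact_force: [0.6, -6.9, -0.6]
opening: 0.0572
```

Stop felt at y≈0.215. I back off and lower.

Call:
arm_command(deltas=[[[-1,0.02,-0.22,0,0,0,0],[-1,0.06,0.01,-0.25,0,0,0],[-1,0.06,0.01,-0.24,0,0,0],[-1,0,0,0,0,0,0]]])

```text
clock: 32.9
tcp_pos: [0.6209, 0.215, 0.1026]
eef_rot: [-0.046, 0.984, 0.008, 0.171]
contact_force: [0.3, 0.1, -1.3]
opening: 0.0576
```

Call:
arm_command(deltas=[[[-1,0.03,0,-0.09,0,0,0],[-1,0,0,0,0,0,0]]])

```text
clock: 33.15
tcp_pos: [0.6214, 0.2149, 0.1021]
eef_rot: [-0.046, 0.984, 0.008, 0.172]
contact_force: [0.3, 0.0, -0.7]
opening: 0.0577
```

```bash
python3 st.py .1195 .0067 .001; python3 f2.py .1195 d4|grep -v " 1[0-9] "; python3 f3.py d4 .149 -.12
```

```text
tcp [0.6214 0.2149 0.1021] tgt [0.62   0.2064 0.1006] err mm slat axes [2.5 8.3 0.6]
rot needed deg [-0.02  0.01 -0.03] F slat axes [ 0.1  0.  -0.8] op 0.05769413225143761 clk 33.15
unit cm per mm: xs [0.0937 0.0088 0.0338] ys [-0.0093  0.0996  0.    ] zs [-0.0337 -0.0032  0.0941]
top [ 0.1178 -0.099   0.0157]
side [ 0.1202 -0.0998  0.0098]
   top 15 -0.0 0.12
   top 15 0.0 0.25
top head [0.1481 0.0172] deck top [0.1796 0.0013] => slat centre x 0.119 rel tilt 0.0204
   side 15 -0.0 0.14
   side 15 0.0 0.15
side head [ 0.1504 -0.0027] deck top [ 0.1808 -0.0141] => slat centre x 0.12 rel tilt 0.0146
```

Call:
arm_command(deltas=[[[-1,0,0,0,0.15,0.01,-0.45],[-1,0.03,0,-0.09,0,0,0],[-1,0,0,0,0,0,0]]])

```text
clock: 33.62
tcp_pos: [0.6217, 0.2148, 0.1012]
eef_rot: [-0.042, 0.984, 0.009, 0.171]
contact_force: [1.0, 0.3, -0.9]
opening: 0.0574
```

Call:
arm_command(deltas=[[[-1,0.03,0,-0.09,0,0,0],[-1,0,0,0,0,0,0]]])

```text
clock: 33.88
tcp_pos: [0.6219, 0.2148, 0.1009]
eef_rot: [-0.042, 0.984, 0.009, 0.172]
contact_force: [-4.4, -0.5, 3.1]
opening: 0.0575
```

```bash
python3 st.py .1195 .0067 .001; python3 f2.py .1195 d5|grep -v " 1[0-9] "; python3 f3.py d5 .149 -.12
```

```text
tcp [0.6219 0.2148 0.1009] tgt [0.62   0.2064 0.1006] err mm slat axes [ 2.7  8.2 -0.7]
rot needed deg [-0.16  0.01  0.43] F slat axes [-3.1 -0.1  4.4] op 0.05748115810888835 clk 33.875
unit cm per mm: xs [0.0937 0.0088 0.0338] ys [-0.0093  0.0996  0.    ] zs [-0.0337 -0.0032  0.0941]
top [ 0.1182 -0.0993  0.0017]
side [ 0.1204 -0.1005 -0.0031]
   top 15 -0.0 0.12
   top 15 -0.0 0.31
top head [ 0.1477 -0.0048] deck top [0.1796 0.0007] => slat centre x 0.1186 rel tilt -0.0072
   side 15 0.0 0.14
   side 15 0.0 0.16
side head [ 0.1499 -0.0142] deck top [ 0.1808 -0.015 ] => slat centre x 0.1196 rel tilt 0.001
```

Call:
arm_command(deltas=[[[-1,0.02,0,-0.07,0,0,0],[-1,0,0,0,0,0,0],[-1,0,0,0,0,0,0]]])

```text
clock: 34.35
tcp_pos: [0.622, 0.2148, 0.1008]
eef_rot: [-0.042, 0.984, 0.009, 0.172]
contact_force: [-10.1, -1.3, 7.1]
opening: 0.0574
```

Call:
arm_command(deltas=[[[-1,-0.03,0,0.07,0,0,0],[-1,0,0,0,0,0,0],[0.6,0,0,0,0,0,0],[0.6,0,0,0,0,0,0],[0.6,0,0,0,0,0,0]]])

```text
clock: 34.98
tcp_pos: [0.6219, 0.2148, 0.1001]
eef_rot: [-0.042, 0.984, 0.009, 0.171]
contact_force: [-0.4, -0.2, -0.2]
opening: 0.0687
```

Call:
arm_command(deltas=[[[0.65,-0.2,0,0.5,0,0,0],[0.65,-0.4,0,1,0,0,0],[0.65,-1.4,0,4,0,0,0],[0.65,-3,0,4,0,0,0],[0.65,-4,-3,2,0,0,0]]])

```text
clock: 35.6
tcp_pos: [0.5317, 0.1855, 0.2189]
eef_rot: [-0.042, 0.984, 0.01, 0.173]
contact_force: [0.3, 0.5, 0.9]
opening: 0.0702
```

Call:
arm_command(deltas=[[[0.65,-4,-5,0,0,0,0],[0.65,-3,-5,0,0,0,0],[0.65,-1,-5,0,0,0,0],[0.65,0,-5,0,0,0,0],[0.65,0,-5,0,0,0,0]]])

```text
clock: 36.22
tcp_pos: [0.4524, -0.0651, 0.217]
eef_rot: [-0.043, 0.984, 0.009, 0.173]
contact_force: [0.2, -0.1, 0.3]
opening: 0.0707
```

Call:
arm_command(deltas=[[[0.65,0,-5,0,0,0,0],[0.65,0,-5,0,0,0,0],[0.65,0,-5,0,0,0,0],[0.65,0,0,0,0,0,0]]])

```text
clock: 36.72
tcp_pos: [0.4518, -0.2175, 0.216]
eef_rot: [-0.039, 0.984, 0.008, 0.171]
contact_force: [0.2, -0.7, -0.1]
opening: 0.0702
```

```bash
python3 f2.py .1195 e1 .05; python3 f3.py e1 .149 -.02;python3 - <<'E'
from h import *
a=crop(cv2.imread("pics/e1_top.png")[:,:,::-1],150,250,100,200,4)
b=crop(cv2.imread("pics/e1_side.png")[:,:,::-1],285,385,110,210,4)
cv2.imwrite("pics/e1.png",np.clip(np.hstack([a,b])*1.7,0,255).astype('uint8'))
E
```

```text
top 15 0.0 0.28
   top 15 -0.0 0.16
top [ 0.1169 -0.0988  0.0041]
   side 15 0.0 0.17
   side 14 0.0 0.23
side [ 0.1192 -0.1006  0.0063]
   top 15 0.0 0.15
   top 15 0.0 0.29
top head [ 0.1464 -0.0105] deck top [0.1797 0.0022] => slat centre x 0.1171 rel tilt -0.0071
   side 15 -0.0 0.15
   side 15 -0.0 0.08
side head [ 0.1489 -0.0079] deck top [ 0.1809 -0.005 ] => slat centre x 0.1185 rel tilt -0.0016
```

View pics/e1.png

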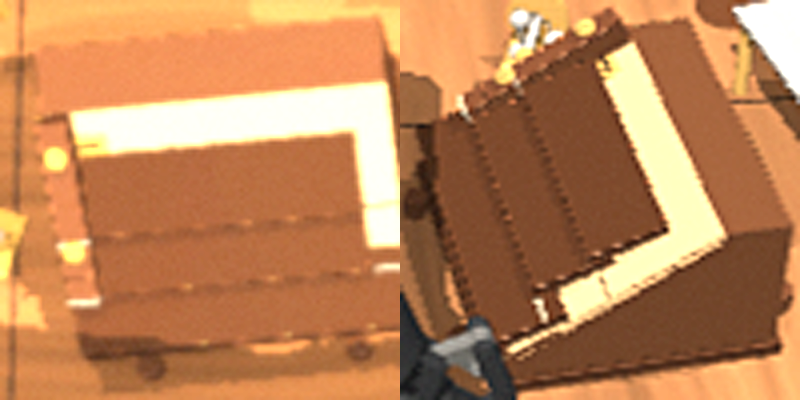

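The picture shows both courses lapped and parallel, left ends on the stop, with the tick at crop (540,305) in line with the second butt at (535,290). I do one quick check for creep, then hand in.

```bash
python3 f2.py .1195 e2 .05|grep -v " 1[0-9] "; python3 f3.py e2 .149 -.02|grep head; python3 -c "
from bench import env;print(env.sign_off())"
```

```text
top [ 0.1169 -0.0989  0.003 ]
side [ 0.1192 -0.1006  0.0063]
top head [0.1469 0.0063] deck top [0.1797 0.    ] => slat centre x 0.1178 rel tilt 0.0035
side head [ 0.1489 -0.0079] deck top [ 0.1809 -0.0044] => slat centre x 0.1185 rel tilt -0.0019
the job is handed in; nothing more can be done
None
```

I laid both full-length walnut slats dry on the slope, as second and third courses. I felt each one against the end stop (under 8 N), bedded it while held (no more than about 17 N) and let it go. I then signed off with the arm clear; no verdict was reported.

| Course | x centre from images (mm) | Target (mm) | Tilt to courses | Left end |
|---|---|---|---|---|
| Second, last measured when let go | 73–74 | 74.5 | within 0.012 rad | on the stop |
| Third, at hand-in | 117–119 | 119.5 | within 0.007 rad | on the stop |

- **Third course:** it settled about 1 mm down-slope when released, then showed no creep between the two last looks.
- **Camera disagreement:** the two cameras disagree by 1–2 mm in x. All readings are still inside the 4 mm tolerance.
- **Second course re-bedded:** I first bedded it about 2 mm low and about 1° turned, because my first lid yaw estimate was off. I lifted it 4 mm while still held, corrected it and bedded it again. After laying the third course I rechecked it only by eye, with its butt on the tick.
- **Far slat:** a finger came down on it twice at about 10 N before I opened the jaws wider and gripped it.
- **Bystanders:** I saw no contact with the off-cut, look-alikes or other pieces, but did not measure their positions at the end.

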